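# Load the spice caddy and roll it to its parking mark

## Robot

A 6-joint arm with a two-finger parallel gripper is mounted at the origin on a cart in front of the work surface, level with it; the furniture and walls round the work are solid. World frame = base frame: x ahead of the robot, y to its left, z up, the work surface at z = 0. Lengths are in m, angles in degrees, forces in N, time in s.
With the tool pointing down it reaches from about 0.4 to 0.825 m from the base axis. Payload 7 kg.
Tool frame: the origin (TCP) lies between the finger pads; the fingertips stand 11 mm ahead of it and the grasp point (between the pads) lies 8 mm behind it; z points along the fingers, y is the direction in which the jaws open and shut (so a half turn about z gives the same grasp; the last joint's range is limited). The gripper opens to 88 mm and grips with 3 to 60 N. Pads are 19 mm wide; open, the fingers measure 130 mm over their backs; the gripper's body (78 mm by 193 mm) begins 47 mm behind the grasp point.
Start: joints at [90.648, 20.546, 0.682, 0, -70.136, -16.507], TCP at [0.184, 0.649, 0.238] pointing down, gripper open.
Joint ranges: [-176.03, 176.03], [-82.01, 121.73], [-58.28, 71.71], [-173.87, 95.51], [-174.79, -0.11], [-173.66, 173.66]. Speed limits (degrees/s): [136.94, 136.94, 172.46, 180, 180, 180].

## Interface

Orientations are given as [roll, pitch, yaw] about the fixed x, y, z axes, in that order (R = Rz(yaw) Ry(pitch) Rx(roll)).
In Python, from plant import r gives the robot as it stands.
- The arm moves only by the shell command python3 -m inch 'ROWS' [OPENING] [FORCE]. ROWS is JSON, a list of rows, each an object of numbers: "x", "y", "z": the shift along the tool's x, y, z as a fraction of full scale; "yaw": the turn about the tool's z as a fraction of full scale. In form: [{"x": .., "y": .., "z": .., "yaw": ..}, ...]. A call has 1 to 5 rows; each row shifts and turns the pose as measured when the row begins, along the tool's axes as they then stand; what a row does not reach is not made up. Full scale, the value 1, is 0.025 m for a shift and 4 degrees for a turn. A row lasts 1/12 s, in which the tool goes at most 41.7 mm and 7.16 degrees, less where a joint would pass 70% of its speed; a pose out of reach is approached as far as the arm can. A call with a number of a shift or a turn outside -1 to 1 is refused whole. A call with a gripper value outside its range is refused whole. OPENING is the opening, from -1 (shut) to 1 (fully open), set as the call begins (- or left out, the last holds). The fingers move at their own pace and stop on an object; FORCE is the grip in N (left out, the last holds). Time passes only in rows, so rows that do not move let the fingers close. It gives the time, the measured TCP pose, the force and the opening at its end, in the units of the state.
- r.get_state(): the state, without advancing time (a new reading comes with each control period).
- r.capture(name): name is "scene" or "side" or "wrist"; returns (picture, depth): 420x560x3 uint8, red, green, blue; 420x560 float32, m along the optical axis (not along the pixel's ray), 0 where there is no reading.
- r.camera_info(name): a dict with "mtx" (3x3 intrinsics, pixels), "pose" (4x4, takes a point from camera to world coordinates). Camera axes: x right, y down, z forward; pixel columns grow to the right and rows downward; lengths in m; the calibration is good to about 2 mm. A picture is of the moment at which its call begins: read the wrist's pose just before it. camera_info takes no time and is no camera call; for the wrist camera it gives the pose at the moment of the call.
- r.close_job(): hands the job in, once; it reports no verdict.
The state is a dict: "time_s": time; "joints": joint angles; "qd": joint speeds; "joint_torque": joint torques, N m; "tcp_pos": TCP position; "eef_rot": TCP orientation; "contact_force": force on the tool from outside, world axes, zero at the start; "moment": the same for the moment, N m; "gripper_width": finger opening in m.
Only numpy, scipy, OpenCV 4.12 (cv2) and the standard library are available. Lean on these libraries where they do the work, as an engineer would, in place of code of your own. Each camera call takes 0.05 s, during which the arm holds its last target. There are 200 camera calls.

## Task

Set the wooden liner board flat and square in the tray of the wheeled caddy, then stand every small round spice tin there is upright on it. Then push the loaded caddy forward by its bar, without lifting it, until its castors all trail straight behind, and steer it to the white tape mark so that it stops centred and square on the mark, facing the line across the mark's front, with the castors still trailing straight and everything aboard in place. Leave the other things where they are.

Things in the scene. Friction and masses are not known exactly. Their poses are not given: they have to be found in the camera images.
- caddy: wooden tray, 190 (x) by 146 (y) mm, on four swivel castors, 0.9 kg. Origin on the worktop under its centre; x forward, push bar at the rear, z up. The tray is a pocket, inside 174 by 130 mm, floor at z = 36 mm, 8 mm walls up to z = 54 mm. Castors point anyhow at first and need 60 to 80 mm of straight pushing to trail. It rolls at 3 to 5 N and stays where left
- caddy_bar (a point): middle of the caddy's wooden push bar: 130 mm behind the caddy's centre, 140 mm above the worktop; the bar runs along the caddy's y, 122 mm long, 12 mm thick fore and aft, 14 mm high, on a thin steel post near each end. It can be pinched fore and aft from above
- liner: flat wooden board, 168 (x) by 124 (y) by 8 mm, 0.2 kg, with an upright fin on its middle to hold it by: 70 mm long (along x), 9 mm thick (along y), top 55 mm above the board's underside. Origin at the centre of its underside, z up. Fits the caddy's tray with 3 mm to spare all round, its x along the caddy's x, either way round; seated, it lies on the tray's floor
- mark: parking mark for the caddy: white tape flat on the worktop, 200 by 180 mm, corner pieces and a full line across the front end. Origin at its centre; x points to the front end, the way the parked caddy faces
- tin0: low round metal spice tin with a flat screw lid, 52 mm across, 45 mm tall, 0.12 kg (times 0.8 to 1.3); origin at the centre of its base, z up. May be absent
- tin1: low round metal spice tin with a flat screw lid, 52 mm across, 45 mm tall, 0.12 kg (times 0.8 to 1.3); origin at the centre of its base, z up. May be absent
- tin2: low round metal spice tin with a flat screw lid, 52 mm across, 45 mm tall, 0.12 kg (times 0.8 to 1.3); origin at the centre of its base, z up. May be absent
- tin3: low round metal spice tin with a flat screw lid, 52 mm across, 45 mm tall, 0.12 kg (times 0.8 to 1.3); origin at the centre of its base, z up. May be absent
- hub_fl (a point): hub of the front left castor's wheel, 12 mm off the castor's pivot, which is at x = +70, y = +50 mm in the caddy's frame; straight behind the pivot (12 mm less in the caddy's x) when the castor trails
- hub_fr (a point): hub of the front right castor's wheel, 12 mm off the castor's pivot, which is at x = +70, y = -50 mm in the caddy's frame; straight behind the pivot (12 mm less in the caddy's x) when the castor trails
- hub_rl (a point): hub of the rear left castor's wheel, 12 mm off the castor's pivot, which is at x = -70, y = +50 mm in the caddy's frame; straight behind the pivot (12 mm less in the caddy's x) when the castor trails
- hub_rr (a point): hub of the rear right castor's wheel, 12 mm off the castor's pivot, which is at x = -70, y = -50 mm in the caddy's frame; straight behind the pivot (12 mm less in the caddy's x) when the castor trails
- pepper_mill: pepper grinder, clear foot and steel head, 54 mm across, 136 tall; bystander, to be left alone; origin at its base
- salt_mill: salt grinder, clear foot and steel head, 54 mm across, 136 tall; bystander, to be left alone; origin at its base
- shaker: small shaker with a domed steel top, 44 mm across, 90 tall; bystander, to be left alone; origin at its base
- timer: round white egg timer, 66 mm across, 60 tall; bystander, to be left alone; origin at its base
- teaspoon: teaspoon lying flat, 139 mm long; bystander, to be left alone; origin at its base
- mug: mug with a handle, 86 mm across, 96 tall; bystander, to be left alone; origin at its base
Things that resemble listed ones, but are neither listed nor needed, are in the scene too. Leave any purple look-alike of the tin3 alone.

How it is judged:
By the outcome, as a careful person would: the job done as asked, in the order asked, and still so for the second after the job is handed in, with the robot touching nothing.
Of tin0, tin1, tin2, tin3 only 3 to 4 are there at a start; the rules pass over those that are not, and their reading is None.
At some moment in a run one of caddy may be knocked a few centimetres aside while the robot is not near it.
It also fails if it takes over 210 s, if anything falls off the work surface, if the arm or the gripper's body presses on something with over 40 N, if the wrist force passes 120 N, or if a joint passes its speed limit or range.

## Working session

There is one attempt and no reset: what is moved stays moved. The work goes in short steps, Python scripts to look and compute and a shell command to move; the robot and the scene stay as the last step left them, time stands still between calls to the robot, and variables do not carry over. Pictures are saved under pics/ and viewed, about 12 in all and at most 16, crops included, and the job is handed in when it is done.

```bash
ls; mkdir -p pics; cat > h.py <<'E'
import numpy as np, cv2
from plant import r
from scipy.spatial.transform import Rotation as R
def snap(cam,name=None):
    info=r.camera_info(cam); p,d=r.capture(cam)
    if name: cv2.imwrite(f'pics/{name}.png',p[:,:,::-1])
    K=np.array(info['mtx']);T=np.array(info['pose'])
    v,u=np.mgrid[:420,:560]
    c=np.stack([(u-K[0,2])/K[0,0]*d,(v-K[1,2])/K[1,1]*d,d],-1)
    w=c@T[:3,:3].T+T[:3,3]
    w[d==0]=np.nan
    np.savez(f'/tmp/{name or cam}.npz',p=p,d=d,w=w,K=K,T=T)
    return p,d,w,K,T
def st():
    s=r.get_state();print({k:np.round(s[k],3).tolist() for k in('time_s','tcp_pos','eef_rot','contact_force','gripper_width','joints')});return s
E
python3 - <<'E'
from h import *
st()
for c in('scene','side','wrist'):
    p,d,w,K,T=snap(c,c+'0'); print(c,np.round(T,3).tolist(),np.round(K,1).tolist())
E
```

```text
pics
{'time_s': 0.0, 'tcp_pos': [0.184, 0.649, 0.237], 'eef_rot': [179.907, -0.007, -15.864], 'contact_force': [-0.713, -0.311, 0.609], 'gripper_width': 0.088, 'joints': [90.649, 20.59, 0.632, -0.021, -70.133, -16.505]}
scene [[0.816, -0.381, 0.434, -0.112], [-0.578, -0.546, 0.607, -1.053], [0.005, -0.746, -0.666, 1.133], [0.0, 0.0, 0.0, 1.0]] [[519.4, 0.0, 280.1], [0.0, 519.4, 214.9], [0.0, 0.0, 1.0]]
side [[-0.96, -0.172, 0.219, 0.139], [-0.278, 0.545, -0.791, 1.392], [0.017, -0.82, -0.572, 1.195], [0.0, 0.0, 0.0, 1.0]] [[503.5, 0.0, 273.9], [0.0, 503.5, 214.7], [0.0, 0.0, 1.0]]
wrist [[-0.273, -0.927, -0.258, 0.253], [-0.962, 0.263, 0.072, 0.631], [0.001, 0.268, -0.963, 0.384], [0.0, 0.0, 0.0, 1.0]] [[344.8, 0.0, 272.9], [0.0, 344.8, 208.7], [0.0, 0.0, 1.0]]
```

View pics/scene0.png

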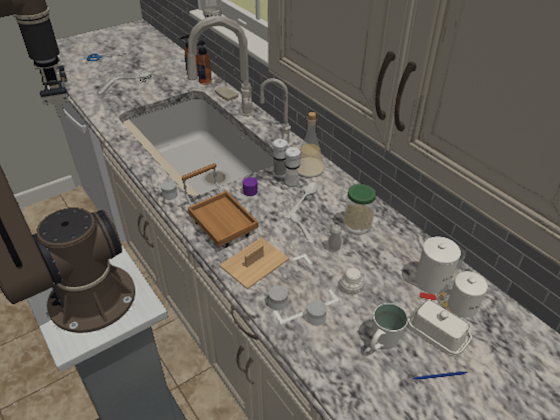

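View pics/side0.png

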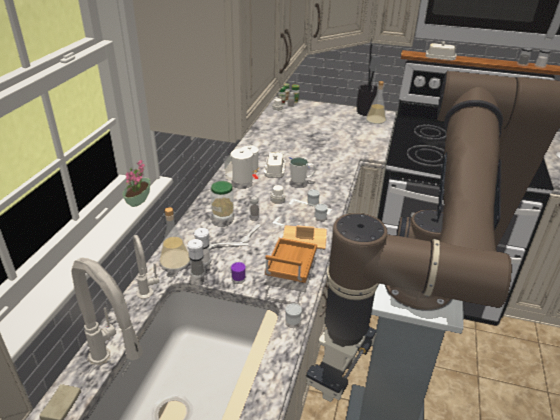

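```bash
python3 - <<'E'
from h import *
z=np.load('/tmp/scene0.npz');w=z['w']
for u,v in [(169,184),(278,292),(316,306),(352,274),(250,181),(223,218),(254,250),(200,172),(334,228),(282,145),(292,155),(390,316),(310,190),(300,258),(330,300),(290,317)]:
    print(u,v,np.round(w[v,u],3))
# topview z=0 plane
K,T=z['K'],z['T']
S=750 # px/m ; cols -> -y, rows -> -x
x0,x1,y0,y1=0.25,1.0,-0.6,0.4
H,W=int((x1-x0)*S),int((y1-y0)*S)
rr,cc=np.mgrid[:H,:W]
P=np.stack([x1-rr/S,y1-cc/S,0*rr+0.0],-1)
c=(P-T[:3,3])@T[:3,:3]
m=(c/c[...,2:])@K.T
im=cv2.remap(z['p'],m[...,0].astype('f4'),m[...,1].astype('f4'),cv2.INTER_LINEAR)
for i in range(11):
    cv2.putText(im,f'{y1-i*.1:.1f}',(int(i*.1*S),10),0,.35,(255,0,0)); 
for x in np.arange(.3,1,.1): cv2.putText(im,f'{x:.1f}',(0,int((x1-x)*S)),0,.35,(255,0,0))
cv2.imwrite('pics/top0.png',im[:,:,::-1])
E
```

```text
169 184 [0.382 0.285 0.042]
278 292 [ 0.412 -0.313  0.045]
316 306 [ 0.467 -0.409  0.044]
352 274 [ 0.608 -0.388  0.061]
250 181 [0.613 0.138 0.046]
223 218 [0.446 0.036 0.038]
254 250 [ 0.442 -0.148  0.051]
200 172 [0.446 0.166 0.138]
334 228 [ 0.665 -0.239  0.089]
282 145 [0.751 0.146 0.134]
292 155 [0.746 0.081 0.132]
390 316 [ 0.599 -0.548  0.052]
310 190 [0.781 0.02  0.007]
300 258 [ 0.562 -0.214  0.002]
330 300 [ 0.533 -0.391  0.005]
290 317 [ 0.41  -0.372  0.002]
```

View pics/top0.png

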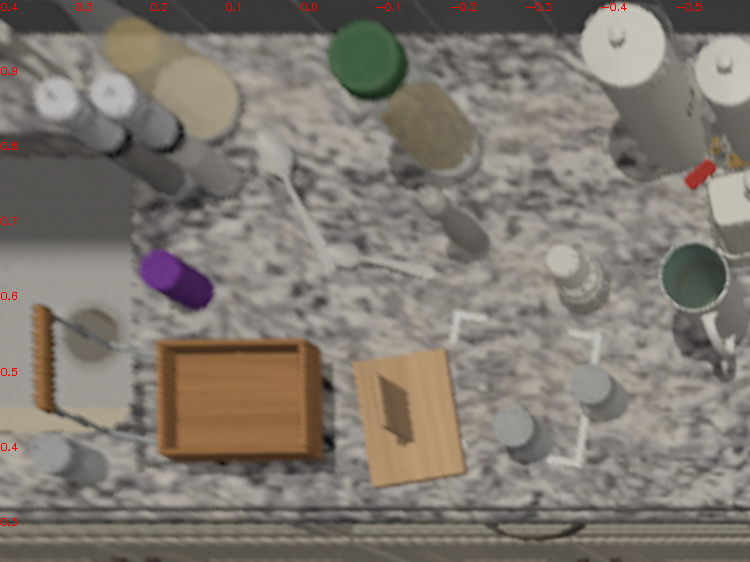

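Candidates: the grey tins are at scene pixels (169,190), (278,297) and (317,312). The look-alikes are the purple tin (250,186), the timer (352,280) and the shaker (334,238). I pick the grey ones. First I turn the tool to yaw 180 and fly towards the work.

```bash
A='x'; 
for i in 1 2 3 4 5 6 7 8; do python3 -m inch '[{"yaw":1},{"yaw":1},{"yaw":1},{"yaw":1},{"yaw":1}]' 1 | tail -1; done
python3 - <<'E'
from h import *
st()
E
```

```text
{'time_s': 0.15, 'tcp_pos': [0.184, 0.649, 0.237], 'eef_rot': [179.927, -0.007, -15.866], 'contact_force': [0.174, 0.444, 0.477], 'gripper_width': 0.088, 'joints': [90.647, 20.584, 0.647, -0.015, -70.135, -16.508]}validation failed for argument at $[0]...
validation failed for argument at $[0]...
validation failed for argument at $[0]...
validation failed for argument at $[0]...
validation failed for argument at $[0]...
validation failed for argument at $[0]...
validation failed for argument at $[0]...
validation failed for argument at $[0]...
```

```bash
python3 -m inch '[{"x":0,"y":0,"z":0,"yaw":1},{"x":0,"y":0,"z":0,"yaw":1},{"x":0,"y":0,"z":0,"yaw":1},{"x":0,"y":0,"z":0,"yaw":1},{"x":0,"y":0,"z":0,"yaw":1}]' 1
```

```text
time_s: 0.57
tcp_pos: [0.1841, 0.648, 0.2347]
eef_rot: [179.7, -0.1, -36.6]
contact_force: [0.1, 0.3, 0.2]
gripper_width: 0.0878
```

```bash
python3 -m inch '[{"x":0,"y":0,"z":0,"yaw":1},{"x":0,"y":0,"z":0,"yaw":1},{"x":0,"y":0,"z":0,"yaw":1},{"x":0,"y":0,"z":0,"yaw":1},{"x":0,"y":0,"z":0,"yaw":1}]' >/dev/null
python3 -m inch '[{"x":0,"y":0,"z":0,"yaw":1},{"x":0,"y":0,"z":0,"yaw":1},{"x":0,"y":0,"z":0,"yaw":1},{"x":0,"y":0,"z":0,"yaw":1},{"x":0,"y":0,"z":0,"yaw":1}]' >/dev/null
python3 -m inch '[{"x":0,"y":0,"z":0,"yaw":1},{"x":0,"y":0,"z":0,"yaw":1},{"x":0,"y":0,"z":0,"yaw":1},{"x":0,"y":0,"z":0,"yaw":1},{"x":0,"y":0,"z":0,"yaw":1}]' >/dev/null
python3 -m inch '[{"x":0,"y":0,"z":0,"yaw":1},{"x":0,"y":0,"z":0,"yaw":1},{"x":0,"y":0,"z":0,"yaw":1},{"x":0,"y":0,"z":0,"yaw":1},{"x":0,"y":0,"z":0,"yaw":1}]' >/dev/null
python3 -m inch '[{"x":0,"y":0,"z":0,"yaw":1},{"x":0,"y":0,"z":0,"yaw":1},{"x":0,"y":0,"z":0,"yaw":1},{"x":0,"y":0,"z":0,"yaw":1},{"x":0,"y":0,"z":0,"yaw":1}]' >/dev/null
python3 -m inch '[{"x":0,"y":0,"z":0,"yaw":1},{"x":0,"y":0,"z":0,"yaw":1},{"x":0,"y":0,"z":0,"yaw":1},{"x":0,"y":0,"z":0,"yaw":1},{"x":0,"y":0,"z":0,"yaw":1}]'
python3 -m inch '[{"x":-0.9,"y":-0.9,"z":-0.3,"yaw":0.5},{"x":-0.9,"y":-0.9,"z":-0.3,"yaw":0.5},{"x":-0.9,"y":-0.9,"z":-0.3,"yaw":0.5},{"x":-0.9,"y":-0.9,"z":-0.3,"yaw":0.5},{"x":-0.9,"y":-0.9,"z":-0.3,"yaw":0.5}]'
```

```text
time_s: 3.07
tcp_pos: [0.1825, 0.6419, 0.2218]
eef_rot: [-178.6, -0.7, -163.0]
contact_force: [0.1, -0.5, 0.6]
gripper_width: 0.0874
time_s: 3.48
tcp_pos: [0.3157, 0.5575, 0.2569]
eef_rot: [-178.1, -0.7, -173.1]
contact_force: [0.1, 0.1, -0.4]
gripper_width: 0.0877
```

```bash
python3 -m inch '[{"x":-0.8,"y":-1,"z":0,"yaw":0.3},{"x":-0.8,"y":-1,"z":0,"yaw":0.3},{"x":-0.8,"y":-1,"z":0,"yaw":0.3},{"x":-0.8,"y":-1,"z":0,"yaw":0.3},{"x":0,"y":-1,"z":0,"yaw":0}]'
python3 -m inch '[{"x":0,"y":-1,"z":0,"yaw":0},{"x":0,"y":-1,"z":0,"yaw":0},{"x":0,"y":-1,"z":0,"yaw":0},{"x":0,"y":-1,"z":0,"yaw":0},{"x":0,"y":-1,"z":0,"yaw":0}]'
python3 -m inch '[{"x":0,"y":-1,"z":0,"yaw":0},{"x":0,"y":-1,"z":0,"yaw":0},{"x":0,"y":-1,"z":0,"yaw":0},{"x":0,"y":-1,"z":0,"yaw":0},{"x":0,"y":-1,"z":0,"yaw":0}]'
python3 -m inch '[{"x":0,"y":0,"z":0,"yaw":0},{"x":0,"y":0,"z":0,"yaw":0},{"x":0,"y":0,"z":0,"yaw":0}]'
```

```text
time_s: 3.9
tcp_pos: [0.4119, 0.4346, 0.2603]
eef_rot: [-178.0, -0.5, -178.4]
contact_force: [0.3, 0.5, 0.1]
gripper_width: 0.0873
time_s: 4.32
tcp_pos: [0.4161, 0.3019, 0.2627]
eef_rot: [-177.8, -0.6, -178.6]
contact_force: [0.0, -0.6, 0.1]
gripper_width: 0.0878
time_s: 4.73
tcp_pos: [0.4176, 0.17, 0.267]
eef_rot: [-177.8, -0.6, -178.6]
contact_force: [-0.3, -0.6, -0.5]
gripper_width: 0.0875
time_s: 4.98
tcp_pos: [0.4167, 0.1656, 0.2675]
eef_rot: [-177.8, -0.6, -178.8]
contact_force: [-0.2, 0.4, -0.3]
gripper_width: 0.0879
```

```bash
python3 -m inch '[{"x":0,"y":-1,"z":-0.2,"yaw":0},{"x":0,"y":-1,"z":-0.2,"yaw":0},{"x":0,"y":-1,"z":-0.2,"yaw":0},{"x":0,"y":-1,"z":-0.2,"yaw":0},{"x":0,"y":-1,"z":-0.2,"yaw":0}]' >/dev/null
python3 -m inch '[{"x":0,"y":-1,"z":-0.2,"yaw":0},{"x":0,"y":-1,"z":-0.2,"yaw":0},{"x":0,"y":-1,"z":-0.2,"yaw":0},{"x":0,"y":0,"z":0,"yaw":0},{"x":0,"y":0,"z":0,"yaw":0}]'
cat >> h.py <<'E'
def top(z,name,h=0.0,S=1000,b=(0.3,0.85,-0.5,0.3)):
    K,T=z['K'],z['T'];x0,x1,y0,y1=b
    rr,cc=np.mgrid[:int((x1-x0)*S),:int((y1-y0)*S)]
    P=np.stack([x1-rr/S,y1-cc/S,0*rr+h],-1)
    c=(P-T[:3,3])@T[:3,:3]; m=(c/c[...,2:])@K.T
    im=cv2.remap(z['p'],m[...,0].astype('f4'),m[...,1].astype('f4'),cv2.INTER_LINEAR)
    for y in np.arange(y0,y1,.1): cv2.putText(im,f'{y:.1f}',(int((y1-y)*S),10),0,.35,(255,0,0))
    for x in np.arange(x0,x1,.1): cv2.putText(im,f'{x:.1f}',(0,int((x1-x)*S)),0,.35,(255,0,0))
    cv2.imwrite(f'pics/{name}.png',im[:,:,::-1]);return im
def rectfit(pts,lo=0,hi=100):
    (c,s,a)=cv2.minAreaRect((pts*1000).astype('f4'));return np.round(np.array(c)/1000,4),np.round(s,1),round(a,2)
E
python3 - <<'E'
from h import *
st()
p,d,w,K,T=snap('wrist','w1')
print(np.round(T[:3,3],3))
top(dict(p=p,K=K,T=T),'top1')
E
```

```text
time_s: 5.82
tcp_pos: [0.4244, -0.0333, 0.3158]
eef_rot: [-177.7, -0.8, -178.2]
contact_force: [-0.5, 0.0, -0.2]
gripper_width: 0.088
{'time_s': 5.817, 'tcp_pos': [0.424, -0.033, 0.316], 'eef_rot': [-177.721, -0.772, -178.221], 'contact_force': [-0.494, 0.026, -0.237], 'gripper_width': 0.088, 'joints': [24.053, -6.228, -21.276, 1.868, -76.536, -112.719]}
[ 0.354 -0.029  0.464]
```

View pics/top1.png

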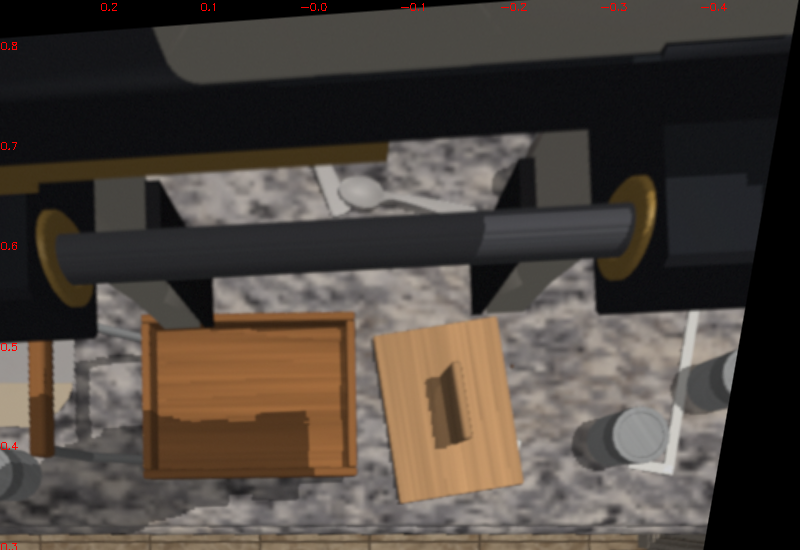

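```bash
cat >> h.py <<'E'
def sel(w,box,zl,zh):
    x0,x1,y0,y1=box
    with np.errstate(invalid='ignore'):
        return (w[...,0]>x0)&(w[...,0]<x1)&(w[...,1]>y0)&(w[...,1]<y1)&(w[...,2]>zl)&(w[...,2]<zh)
E
python3 - <<'E'
from h import *
for n in ('w1','scene0'):
    z=np.load(f'/tmp/{n}.npz');w=z['w'];p=z['p'].astype(int)
    wood=(p[...,0]-p[...,2]>35)
    print(n)
    for nm,box,zl,zh in [('liner',(.33,.56,-.22,-.055),.002,.014),('fin',(.37,.5,-.2,-.09),.05,.062),('rim',(.33,.56,-.08,.17),.048,.06),('floor',(.33,.56,-.08,.17),.03,.041),('bar',(.35,.53,.12,.22),.13,.155)]:
        m=sel(w,box,zl,zh)&(wood if nm!='bar' else True)
        m=cv2.morphologyEx(m.astype('u1'),cv2.MORPH_OPEN,np.ones((2,2)))>0
        q=w[m]; print(nm,len(q),rectfit(q[:,:2]) if len(q)>10 else '',np.round(np.median(q[:,2]),4) if len(q) else '')
E
```

```text
w1
liner 10194 (array([ 0.4419, -0.1449]), array([168.3, 121.8]), 9.65) nan
fin 421 (array([ 0.4468, -0.1446]), array([17. , 81.8]), 86.37) nan
rim 3255 (array([0.4561, 0.0529]), array([166.2, 214.3]), 1.45) nan
floor 14152 (array([0.4456, 0.0428]), array([128.6, 173.1]), 1.22) nan
bar 1605 (array([0.4424, 0.2452]), array([448.1, 103.3]), 64.7) nan
scene0
liner 1467 (array([ 0.4426, -0.1542]), array([168.2, 126.3]), 9.74) nan
fin 69 (array([ 0.4596, -0.1449]), array([103.3,  22.2]), 26.33) 0.052
rim 439 (array([0.4442, 0.0352]), array([145.4, 193. ]), 1.42) nan
floor 1360 (array([0.4451, 0.0343]), array([151.7, 182.9]), 8.35) nan
bar 193 (array([0.5494, 0.3998]), array([585.5, 135.9]), 62.71) 0.1403
```

```bash
python3 -m inch '[{"x":0,"y":0,"z":0,"yaw":0},{"x":0,"y":0,"z":0,"yaw":0}]'
python3 - <<'E'
from h import *
s=st()
snap('wrist','w2'); snap('scene','s2')
def fit(w,box,zl,zh,wood=None):
    m=sel(w,box,zl,zh)
    if wood is not None: m&=wood
    return w[m]
for n in ('w1','w2','scene0','s2'):
    z=np.load(f'/tmp/{n}.npz');w=z['w'];p=z['p'].astype(int)
    wood=(p[...,0]-p[...,2]>35)
    q=fit(w,(.33,.56,-.22,-.055),.002,.014,wood)
    f=fit(w,(.33,.56,-.08,.17),.03,.041,wood)
    g=fit(w,(.34,.56,-.35,.2),-.02,.02)
    A=np.c_[g[:,:2],np.ones(len(g))]; c=np.linalg.lstsq(A,g[:,2],rcond=None)[0]
    t=fit(w,(.36,.46,-.36,-.26),.04,.055)
    print(n,rectfit(q[:,:2]),np.median(q[:,2]),rectfit(f[:,:2]),'plane',np.round(c,4),'tin',rectfit(t[:,:2]))
z=np.load('/tmp/w2.npz');T=z['T'];Rt=R.from_euler('xyz',s['eef_rot'],degrees=True).as_matrix()
print('cam in tool',np.round(Rt.T@(T[:3,3]-s['tcp_pos']),4),np.round(R.from_matrix(Rt.T@T[:3,:3]).as_euler('xyz',degrees=True),2))
E
```

```text
time_s: 6.03
tcp_pos: [0.4247, -0.0316, 0.3152]
eef_rot: [-177.7, -0.8, -178.1]
contact_force: [-0.9, -0.4, 0.6]
gripper_width: 0.0878
{'time_s': 6.033, 'tcp_pos': [0.425, -0.032, 0.315], 'eef_rot': [-177.707, -0.823, -178.107], 'contact_force': [-0.906, -0.4, 0.616], 'gripper_width': 0.088, 'joints': [24.261, -6.152, -21.28, 1.858, -76.513, -112.811]}
w1 (array([ 0.4393, -0.1476]), array([167.8, 126. ]), 9.27) 0.00823547581952494 (array([0.4445, 0.0422]), array([129.7, 174.8]), 0.86) plane [-0.0031 -0.0026  0.0034] tin (array([ 0.4092, -0.3107]), array([49.6, 52.6]), 1.3)
w2 (array([ 0.4393, -0.1468]), array([167.9, 124.4]), 9.13) 0.00822717761287009 (array([0.4445, 0.0422]), array([129.6, 175. ]), 0.89) plane [-0.0031 -0.0026  0.0034] tin (array([ 0.4094, -0.3108]), array([51.1, 51.7]), 26.76)
scene0 (array([ 0.4402, -0.1492]), array([171.1, 131. ]), 8.3) 0.008828063003611053 (array([0.4434, 0.0363]), array([143.1, 194.4]), 0.33) plane [-0.0009 -0.0013  0.0033] tin (array([ 0.412 , -0.3128]), array([54.9, 48.6]), 54.16)
s2 (array([ 0.4406, -0.1494]), array([170. , 130.6]), 9.39) 0.008751196091754898 (array([0.4427, 0.0365]), array([143.1, 194.5]), 0.53) plane [-0.0025 -0.0011  0.004 ] tin (array([ 0.4104, -0.3149]), array([50.2, 50.1]), 12.67)
cam in tool [ 0.0727  0.0011 -0.1477] [-1.542e+01  4.000e-02  8.995e+01]
```

```bash
cat >> h.py <<'E'
def need(x,y,z,yaw):
    s=r.get_state();Rt=R.from_euler('xyz',s['eef_rot'],degrees=True).as_matrix()
    d=Rt.T@(np.array([x,y,z])-s['tcp_pos'])/.025
    dy=(yaw-s['eef_rot'][2]+180)%360-180
    print('pos',np.round(s['tcp_pos'],4),'rot',np.round(s['eef_rot'],1),'F',np.round(s['contact_force'],1),'g',round(float(s['gripper_width']),4),'| units x,y,z',np.round(d,2),'yaw',round(-dy/4,2))
E
python3 -c "
from h import *
need(.4393,-.147,.12,-170.8)"
```

```text
pos [ 0.4246 -0.0316  0.3152] rot [-177.7   -0.8 -178.1] F [-0.   0.9  0.3] g 0.0876 | units x,y,z [-0.55 -4.32  7.98] yaw -1.82
```

```bash
python3 -m inch '[{"x":-0.07,"y":-0.5,"z":0.9,"yaw":-0.22},{"x":-0.07,"y":-0.5,"z":0.9,"yaw":-0.22},{"x":-0.07,"y":-0.5,"z":0.9,"yaw":-0.22},{"x":-0.07,"y":-0.5,"z":0.9,"yaw":-0.22},{"x":-0.07,"y":-0.5,"z":0.9,"yaw":-0.22}]' >/dev/null
python3 -m inch '[{"x":-0.07,"y":-0.5,"z":0.9,"yaw":-0.22},{"x":-0.07,"y":-0.5,"z":0.9,"yaw":-0.22},{"x":-0.07,"y":-0.5,"z":0.9,"yaw":-0.22},{"x":0,"y":0,"z":0,"yaw":0},{"x":0,"y":0,"z":0,"yaw":0}]' >/dev/null
python3 - <<'E'
from h import *
p,d,w,K,T=snap('wrist','w3')
wood=(p[...,0].astype(int)-p[...,2]>35)
m=sel(w,(.36,.52,-.22,-.09),.047,.064)&wood; print(len(w[m]),rectfit(w[m][:,:2]),np.median(w[m][:,2]))
m=sel(w,(.33,.56,-.24,-.055),.002,.014)&wood; print(rectfit(w[m][:,:2]))
need(.4393,-.147,.037,-170.8)
E
```

```text
1301 (array([ 0.4389, -0.1466]), array([69.2,  8.7]), 9.32) 0.05484964993100197
(array([ 0.4359, -0.1519]), array([159.4, 133.8]), 9.49)
pos [ 0.4494 -0.1342  0.1325] rot [-177.9   -0.9 -170. ] F [-1.3  0.6 -0.7] g 0.0876 | units x,y,z [ 0.43 -0.3   3.84] yaw 0.21
```

View pics/w3.png

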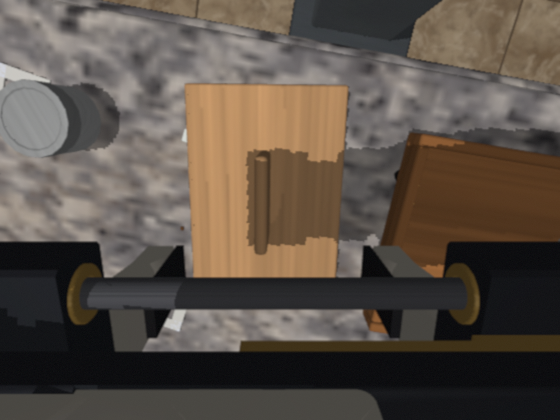

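```bash
python3 -m inch '[{"x":0.21,"y":-0.15,"z":0,"yaw":0.1},{"x":0.21,"y":-0.15,"z":0.3,"yaw":0.1},{"x":0,"y":0,"z":0.8,"yaw":0},{"x":0,"y":0,"z":0.8,"yaw":0},{"x":0,"y":0,"z":0.8,"yaw":0}]' >/dev/null
python3 -c "
from h import *
need(.4389,-.1466,.037,-170.7)"
```

```text
pos [ 0.4454 -0.1442  0.0718] rot [-177.8    0.2 -170.7] F [ 0.7 -0.5  0. ] g 0.0876 | units x,y,z [0.28 0.   1.39] yaw 0.01
```

```bash
python3 -m inch '[{"x":0.28,"y":0,"z":0.4,"yaw":0},{"x":0,"y":0,"z":0.5,"yaw":0},{"x":0,"y":0,"z":0.4,"yaw":0},{"x":0,"y":0,"z":0,"yaw":0}]' >/dev/null
python3 -c "
from h import *
need(.4389,-.1466,.037,-170.7)"
python3 -m inch '[{"x":0,"y":0,"z":0,"yaw":0},{"x":0,"y":0,"z":0,"yaw":0},{"x":0,"y":0,"z":0,"yaw":0},{"x":0,"y":0,"z":0,"yaw":0},{"x":0,"y":0,"z":0,"yaw":0}]' -1 25
python3 -m inch '[{"x":0,"y":0,"z":0,"yaw":0},{"x":0,"y":0,"z":0,"yaw":0},{"x":0,"y":0,"z":0,"yaw":0},{"x":0,"y":0,"z":0,"yaw":0},{"x":0,"y":0,"z":0,"yaw":0}]'
```

```text
pos [ 0.437  -0.1461  0.0375] rot [-177.9    0.4 -170.7] F [-0.1  0.4 -0.3] g 0.0877 | units x,y,z [-0.07 -0.03  0.02] yaw -0.0
time_s: 8.18
tcp_pos: [0.4389, -0.1455, 0.041]
eef_rot: [-177.8, 0.8, -170.7]
contact_force: [0.0, 0.6, 0.4]
gripper_width: 0.0598
time_s: 8.6
tcp_pos: [0.4398, -0.1454, 0.0422]
eef_rot: [-177.8, 0.9, -170.7]
contact_force: [-0.9, 0.3, 0.1]
gripper_width: 0.0262
```

```bash
python3 -m inch '[{"x":0,"y":0,"z":0.1,"yaw":0},{"x":0,"y":0,"z":0.1,"yaw":0},{"x":0,"y":0,"z":0.05,"yaw":0},{"x":0,"y":0,"z":0.05,"yaw":0},{"x":0,"y":0,"z":0,"yaw":0}]'
python3 -m inch '[{"x":0,"y":0,"z":0,"yaw":0},{"x":0,"y":0,"z":0,"yaw":0},{"x":0,"y":0,"z":0,"yaw":0},{"x":0,"y":0,"z":0,"yaw":0}]'
```

```text
time_s: 9.02
tcp_pos: [0.4405, -0.1456, 0.0368]
eef_rot: [-177.8, 1.0, -170.6]
contact_force: [-0.9, 4.9, 4.4]
gripper_width: 0.0092
time_s: 9.35
tcp_pos: [0.4404, -0.1451, 0.0375]
eef_rot: [-177.8, 1.0, -170.6]
contact_force: [-1.3, 0.8, 5.7]
gripper_width: 0.009
```

```bash
python3 -m inch '[{"x":0,"y":0,"z":-0.5,"yaw":0},{"x":0,"y":0,"z":-0.9,"yaw":0},{"x":0,"y":0,"z":-0.9,"yaw":0},{"x":0,"y":0,"z":-0.9,"yaw":0},{"x":0,"y":0,"z":-0.9,"yaw":0}]' 
python3 -m inch '[{"x":0,"y":0.5,"z":0,"yaw":-0.7},{"x":0,"y":0.5,"z":0,"yaw":-0.7},{"x":0,"y":0.5,"z":0,"yaw":-0.7},{"x":0,"y":0.5,"z":0,"yaw":-0.7},{"x":0,"y":0.5,"z":0,"yaw":-0.7}]' >/dev/null
python3 -m inch '[{"x":0,"y":0.5,"z":0,"yaw":-0.7},{"x":0,"y":0.5,"z":0,"yaw":-0.7},{"x":0,"y":0.5,"z":0,"yaw":-0.7},{"x":0,"y":0.5,"z":0,"yaw":-0.7},{"x":0,"y":0.5,"z":0,"yaw":-0.7}]'
python3 -c "
from h import *
need(.4445,.0422,.15,-89.1)"
```

```text
time_s: 9.77
tcp_pos: [0.4322, -0.1416, 0.1362]
eef_rot: [-177.9, 0.1, -170.8]
contact_force: [1.7, 0.4, -2.2]
gripper_width: 0.009
time_s: 10.6
tcp_pos: [0.3831, -0.0239, 0.1317]
eef_rot: [-178.2, -0.9, -141.9]
contact_force: [0.8, 0.4, -1.1]
gripper_width: 0.0093
pos [ 0.3831 -0.0239  0.1317] rot [-178.2   -0.9 -141.9] F [ 0.8  0.4 -1.1] g 0.0093 | units x,y,z [-3.55  0.54 -0.81] yaw -13.19
```

```bash
python3 -m inch '[{"x":-0.65,"y":0.1,"z":-0.2,"yaw":-0.2},{"x":-0.65,"y":0.1,"z":-0.2,"yaw":-0.6},{"x":-0.65,"y":0.1,"z":-0.2,"yaw":-0.7},{"x":-0.65,"y":0.1,"z":-0.2,"yaw":-0.7},{"x":-0.5,"y":0,"z":0,"yaw":-0.7}]' >/dev/null
python3 -m inch '[{"x":0,"y":0,"z":0,"yaw":-0.8},{"x":0,"y":0,"z":0,"yaw":-0.8},{"x":0,"y":0,"z":0,"yaw":-0.8},{"x":0,"y":0,"z":0,"yaw":-0.8},{"x":0,"y":0,"z":0,"yaw":-0.8}]' >/dev/null
python3 -m inch '[{"x":0,"y":0,"z":0,"yaw":-0.8},{"x":0,"y":0,"z":0,"yaw":-0.8},{"x":0,"y":0,"z":0,"yaw":-0.8},{"x":0,"y":0,"z":0,"yaw":-0.8},{"x":0,"y":0,"z":0,"yaw":-0.8}]' >/dev/null
python3 -c "
from h import *
need(.4445,.0422,.15,-89.1)"
```

```text
pos [0.4264 0.0387 0.1403] rot [179.5  -2.3 -96.1] F [-1.   0.2 -2.3] g 0.0091 | units x,y,z [-0.2 -0.7 -0.4] yaw -1.74
```

```bash
python3 -m inch '[{"x":-0.1,"y":-0.2,"z":-0.2,"yaw":-0.45},{"x":-0.1,"y":-0.2,"z":-0.2,"yaw":-0.45},{"x":0,"y":-0.2,"z":0,"yaw":-0.45},{"x":0,"y":-0.1,"z":0,"yaw":-0.4},{"x":0,"y":0,"z":0,"yaw":0}]' >/dev/null
python3 -m inch '[{"x":0,"y":0,"z":0,"yaw":0},{"x":0,"y":0,"z":0,"yaw":0}]' >/dev/null
python3 - <<'E'
from h import *
need(.4445,.0422,.15,-89.1)
p,d,w,K,T=snap('wrist','w4')
p,d,ws,K,T=snap('scene','s4')
for n in('w4','s4'):
    z=np.load(f'/tmp/{n}.npz');w=z['w'];p=z['p'].astype(int); wood=(p[...,0]-p[...,2]>30)
    m=sel(w,(.33,.56,-.08,.15),.1,.135)&wood; q=w[m]; print(n,'liner',len(q),rectfit(q[:,:2]),np.percentile(q[:,2],[5,50,95]))
    A=np.c_[q[:,:2],np.ones(len(q))];print(np.linalg.lstsq(A,q[:,2],rcond=None)[0])
    m=sel(w,(.33,.56,-.08,.17),.046,.06)&wood; q=w[m]; print('rim',len(q),rectfit(q[:,:2]))
E
```

```text
pos [0.4412 0.0419 0.1456] rot [178.7  -2.4 -88.7] F [-0.5  0.  -2.4] g 0.0089 | units x,y,z [-0.   -0.13 -0.18] yaw 0.11
w4 liner 36573 (array([0.4399, 0.0289]), array([124.1, 143.4]), 1.28) [0.1173478  0.12031431 0.12296913]
[-0.02338765 -0.05600667  0.13024845]
rim 806 (array([ 0.446 , -0.0519]), array([144.9,   3.1]), 1.48)
s4 liner 1132 (array([0.4396, 0.0367]), array([124.7, 174.4]), 1.32) [0.11317384 0.1192129  0.12510832]
[-0.01708641 -0.05700397  0.12759301]
rim 375 (array([0.4442, 0.0346]), array([146.5, 194.2]), 0.69)
```

View pics/w4.png

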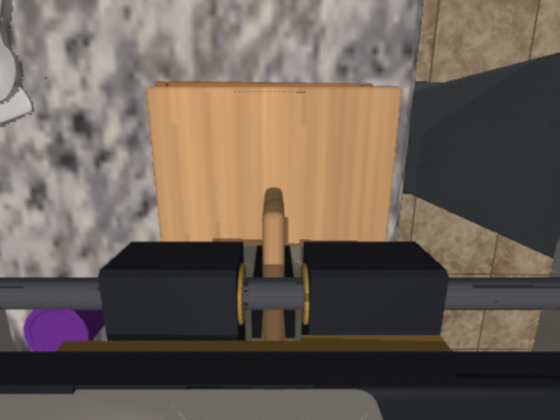

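```bash
python3 -m inch '[{"x":0,"y":-0.1,"z":0.4,"yaw":0},{"x":0,"y":-0.1,"z":0.4,"yaw":0},{"x":0,"y":0,"z":0.4,"yaw":0},{"x":0,"y":0,"z":0.2,"yaw":0},{"x":0,"y":0,"z":0,"yaw":0}]' >/dev/null
python3 -m inch '[{"x":0,"y":0,"z":0,"yaw":0},{"x":0,"y":0,"z":0,"yaw":0}]' >/dev/null
cat > lc.py <<'E'
from h import *
need(.4463,.0427,.105,-88.7)
p,d,w,K,T=snap('wrist','w5'); p=p.astype(int)
wood=(p[...,0]-p[...,2]>30)
for a in (.062,.075,.09):
    m=sel(w,(.33,.56,-.12,.15),a,a+.025)&wood;q=w[m]
    if len(q)>50: print('liner',a,len(q),rectfit(q[:,:2]),'ymin',np.percentile(q[:,1],.5))
m=sel(w,(.33,.56,-.12,.17),.048,.058)&wood; q=w[m]; print('rim',len(q),rectfit(q[:,:2]),'ymin',np.percentile(q[:,1],.5))
E
python3 lc.py
```

```text
pos [0.4453 0.0406 0.1103] rot [178.8  -2.3 -88.8] F [ 0.4 -0.3 -2.5] g 0.0086 | units x,y,z [-0.09 -0.05  0.21] yaw -0.02
liner 0.062 32613 (array([0.444 , 0.0278]), array([124.5, 143.6]), 1.18) ymin -0.04360081676788066
liner 0.075 36570 (array([0.444 , 0.0278]), array([124.5, 143.6]), 1.18) ymin -0.04387541045884755
liner 0.09 259 (array([ 0.424 , -0.0086]), array([98.3, 23.6]), 56.16) ymin 0.005200546736896571
rim 2875 (array([ 0.4664, -0.036 ]), array([172.6,  82.2]), 33.85) ymin -0.0534433061852046
```

```bash
python3 -m inch '[{"x":-0.06,"y":-0.05,"z":0.3,"yaw":0},{"x":0,"y":0,"z":0.3,"yaw":0},{"x":0,"y":0,"z":0.3,"yaw":0},{"x":0,"y":0,"z":0.2,"yaw":0},{"x":0,"y":0,"z":0.1,"yaw":0}]'
python3 lc.py
```

```text
time_s: 13.58
tcp_pos: [0.4473, 0.0418, 0.0791]
eef_rot: [179.1, -2.2, -88.8]
contact_force: [-0.7, 0.3, -2.2]
gripper_width: 0.0087
pos [0.4473 0.0418 0.0791] rot [179.1  -2.2 -88.8] F [-0.7  0.3 -2.2] g 0.0087 | units x,y,z [ 0.    0.06 -1.04] yaw -0.02
liner 0.062 279 (array([0.446, 0.02 ]), array([26.6, 15.2]), 87.46) ymin 0.006786783092669064
liner 0.075 2218 (array([0.4461, 0.038 ]), array([10. , 61.6]), 1.4) ymin 0.007662093844708671
liner 0.09 2129 (array([0.4467, 0.0385]), array([ 8.8, 60.8]), 1.4) ymin 0.008379494064730212
rim 47831 (array([0.4447, 0.0233]), array([145.9, 152.9]), 0.76) ymin -0.05246379581826333
```

```bash
python3 -m inch '[{"x":0,"y":0.05,"z":0.1,"yaw":0},{"x":0,"y":0,"z":0.1,"yaw":0},{"x":0,"y":0,"z":0.1,"yaw":0},{"x":0,"y":0,"z":0.05,"yaw":0}]'
python3 -m inch '[{"x":0,"y":0,"z":0.05,"yaw":0},{"x":0,"y":0,"z":0.05,"yaw":0},{"x":0,"y":0,"z":0,"yaw":0}]'
python3 - <<'E'
from h import *
snap('wrist','w6');snap('scene','s6')
for n in('w6','s6'):
    z=np.load(f'/tmp/{n}.npz');w=z['w'];p=z['p'].astype(int); wood=(p[...,0]-p[...,2]>30)
    m=sel(w,(.385,.505,-.035,.115),.034,.062)&wood; q=w[m]
    A=np.c_[q[:,:2]-[.445,.042],np.ones(len(q))];print(n,len(q),np.linalg.lstsq(A,q[:,2],rcond=None)[0],np.percentile(q[:,2],[5,50,95]))
E
```

```text
time_s: 13.97
tcp_pos: [0.448, 0.0415, 0.0718]
eef_rot: [179.3, -2.2, -88.7]
contact_force: [-4.7, 0.3, 21.8]
gripper_width: 0.0088
time_s: 14.22
tcp_pos: [0.4507, 0.0423, 0.0725]
eef_rot: [179.6, -2.2, -88.5]
contact_force: [-0.5, -1.5, -1.6]
gripper_width: 0.0086
w6 31921 [-0.00660185 -0.00414755  0.04462954] [0.04348522 0.04474825 0.04609652]
s6 891 [-0.00650179 -0.00367788  0.04531923] [0.04088369 0.0451654  0.05035365]
```

```bash
python3 -m inch '[{"x":0,"y":0,"z":0,"yaw":0},{"x":0,"y":0,"z":0,"yaw":0},{"x":0,"y":0,"z":0,"yaw":0},{"x":0,"y":0,"z":0,"yaw":0},{"x":0,"y":0,"z":0,"yaw":0}]' 0
python3 -m inch '[{"x":0,"y":0,"z":-0.5,"yaw":0},{"x":0,"y":0,"z":-0.9,"yaw":0},{"x":0,"y":0,"z":-0.9,"yaw":0},{"x":0,"y":0,"z":-0.9,"yaw":0},{"x":0,"y":0,"z":-0.9,"yaw":0}]' 1
python3 -c "
from h import *
need(.411,-.312,.16,-90)"
```

```text
time_s: 14.73
tcp_pos: [0.4506, 0.0425, 0.0718]
eef_rot: [179.6, -2.1, -88.6]
contact_force: [-0.6, -0.3, 0.2]
gripper_width: 0.0365
time_s: 15.15
tcp_pos: [0.4475, 0.0446, 0.1725]
eef_rot: [178.9, -2.5, -88.6]
contact_force: [1.1, 0.8, -0.2]
gripper_width: 0.0699
pos [0.4475 0.0446 0.1725] rot [178.9  -2.5 -88.6] F [ 1.1  0.8 -0.2] g 0.0699 | units x,y,z [14.19  1.79  1.15] yaw 0.35
```

```bash
python3 -m inch '[{"x":0.9,"y":0.1,"z":0.05,"yaw":0},{"x":0.9,"y":0.1,"z":0.05,"yaw":0},{"x":0.9,"y":0.1,"z":0.05,"yaw":0},{"x":0.9,"y":0.1,"z":0.05,"yaw":0},{"x":0.9,"y":0.1,"z":0.05,"yaw":0}]' 1 >/dev/null
python3 -m inch '[{"x":0.9,"y":0.1,"z":0.05,"yaw":0},{"x":0.9,"y":0.1,"z":0.05,"yaw":0},{"x":0.9,"y":0.1,"z":0.05,"yaw":0},{"x":0.9,"y":0.1,"z":0.05,"yaw":0},{"x":0.5,"y":0.1,"z":0,"yaw":0}]' >/dev/null
python3 -m inch '[{"x":0,"y":0,"z":0,"yaw":0},{"x":0,"y":0,"z":0,"yaw":0}]' >/dev/null
cat > tin.py <<'E'
from h import *
import sys
def find(w,c,h=.045,R0=.045):
    m=sel(w,(c[0]-R0,c[0]+R0,c[1]-R0,c[1]+R0),h-.008,h+.008);q=w[m][:,:2]
    if len(q)<30: return None
    (cc,rad)=cv2.minEnclosingCircle((q*1000).astype('f4'));return np.round(np.array(cc)/1000,4),round(rad,1),len(q),rectfit(q)
if __name__=='__main__':
    x,y,zz,yaw=map(float,sys.argv[1:5])
    p,d,w,K,T=snap('wrist',sys.argv[5]); print(find(w,(x,y))); need(x,y,zz,yaw)
E
python3 tin.py .411 -.312 .12 -90 w7
```

```text
(array([ 0.4098, -0.3107]), 26.0, 4049, (array([ 0.4098, -0.31  ]), array([51.3, 50.2]), 1.24))
pos [ 0.4302 -0.1781  0.1761] rot [179.5  -2.2 -88.4] F [-0.5  0.5 -0.4] g 0.0881 | units x,y,z [5.24 0.9  2.46] yaw 0.41
```

View pics/w7.png

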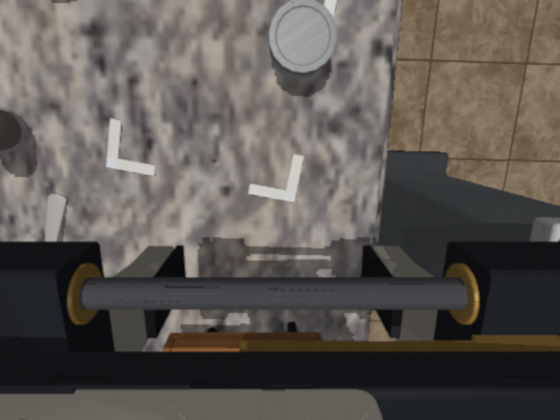

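```bash
python3 -m inch '[{"x":0.9,"y":0.18,"z":0.4,"yaw":0.1},{"x":0.9,"y":0.18,"z":0.5,"yaw":0.1},{"x":0.9,"y":0.18,"z":0.5,"yaw":0.1},{"x":0.9,"y":0.18,"z":0.5,"yaw":0.1},{"x":0.9,"y":0.18,"z":0.5,"yaw":0}]' >/dev/null
python3 -m inch '[{"x":0.4,"y":0,"z":0,"yaw":0},{"x":0,"y":0,"z":0,"yaw":0},{"x":0,"y":0,"z":0,"yaw":0}]' >/dev/null
python3 -c "
from h import *
need(.4098,-.3104,.026,-90)"
```

```text
pos [ 0.4133 -0.3016  0.12  ] rot [179.9  -2.2 -89.5] F [-0.4  0.1  0.4] g 0.0873 | units x,y,z [0.21 0.14 3.77] yaw 0.14
```

```bash
python3 -m inch '[{"x":0.2,"y":0.14,"z":0.5,"yaw":0.1},{"x":0,"y":0,"z":0.7,"yaw":0},{"x":0,"y":0,"z":0.7,"yaw":0},{"x":0,"y":0,"z":0.7,"yaw":0},{"x":0,"y":0,"z":0.3,"yaw":0}]' >/dev/null
python3 -c "
from h import *
need(.4098,-.3104,.026,-90)"
```

```text
pos [ 0.4166 -0.3057  0.0514] rot [-179.5   -2.4  -89.6] F [-1.   0.5  0.2] g 0.0876 | units x,y,z [0.14 0.28 1.02] yaw 0.11
```

```bash
python3 -m inch '[{"x":0.14,"y":0.28,"z":0,"yaw":0},{"x":0,"y":0,"z":0.4,"yaw":0},{"x":0,"y":0,"z":0.4,"yaw":0},{"x":0,"y":0,"z":0.25,"yaw":0}]' >/dev/null
python3 -c "
from h import *
need(.4098,-.3104,.026,-90)"
python3 -m inch '[{"x":0,"y":0,"z":0.04,"yaw":0},{"x":0,"y":0,"z":0.04,"yaw":0},{"x":0,"y":0,"z":0.04,"yaw":0},{"x":0,"y":0,"z":0.04,"yaw":0},{"x":0,"y":0,"z":0.04,"yaw":0}]' -1 20
python3 -m inch '[{"x":0,"y":0,"z":0.04,"yaw":0},{"x":0,"y":0,"z":0.04,"yaw":0},{"x":0,"y":0,"z":0,"yaw":0},{"x":0,"y":0,"z":0,"yaw":0}]'
```

```text
pos [ 0.4117 -0.3085  0.027 ] rot [-179.3   -2.4  -89.3] F [ 0.4  0.4 -0.4] g 0.0878 | units x,y,z [0.07 0.08 0.04] yaw 0.18
time_s: 18.03
tcp_pos: [0.4124, -0.3087, 0.0228]
eef_rot: [-179.2, -2.5, -89.3]
contact_force: [-0.0, 0.3, 0.2]
gripper_width: 0.0597
time_s: 18.37
tcp_pos: [0.4124, -0.3089, 0.0224]
eef_rot: [-179.2, -2.5, -89.2]
contact_force: [-0.3, 0.1, -1.3]
gripper_width: 0.0519
```

```bash
python3 -m inch '[{"x":0,"y":0,"z":-0.5,"yaw":0},{"x":0,"y":0,"z":-1,"yaw":0},{"x":0,"y":0,"z":-1,"yaw":0},{"x":0,"y":0,"z":-1,"yaw":0},{"x":0,"y":0,"z":-1,"yaw":0}]' 
python3 -m inch '[{"x":-0.6,"y":-0.1,"z":-0.2,"yaw":0},{"x":-0.9,"y":-0.2,"z":-0.1,"yaw":0},{"x":-0.9,"y":-0.2,"z":-0.1,"yaw":0},{"x":-0.9,"y":-0.2,"z":0,"yaw":0},{"x":-0.9,"y":-0.2,"z":0,"yaw":0}]' >/dev/null
python3 -m inch '[{"x":-0.9,"y":-0.2,"z":0,"yaw":0},{"x":-0.9,"y":-0.2,"z":0,"yaw":0},{"x":-0.9,"y":-0.2,"z":0,"yaw":0},{"x":-0.9,"y":-0.2,"z":0,"yaw":0},{"x":-0.9,"y":-0.2,"z":0,"yaw":0}]' 
cat > cad.py <<'E'
from h import *
# caddy pose from fused scene view: rim at z=.054, by plane image of wood rim points
def caddy(n,cam='scene',c=(.445,.042)):
    p,d,w,K,T=snap(cam,n); p=p.astype(int); wood=(p[...,0]-p[...,2]>30)
    q=w[sel(w,(c[0]-.16,c[0]+.16,c[1]-.16,c[1]+.16),.047,.06)&wood][:,:2]
    return len(q),rectfit(q)
if __name__=='__main__':
    import sys; print(caddy(sys.argv[1]))
E
python3 cad.py s8; python3 -c "
from h import *
need(.478,.0952,.15,-88.8)"
```

```text
time_s: 18.78
tcp_pos: [0.4061, -0.3026, 0.1322]
eef_rot: [-180.0, -2.2, -89.3]
contact_force: [1.1, -1.1, -0.8]
gripper_width: 0.0518
time_s: 19.62
tcp_pos: [0.4549, -0.0793, 0.1405]
eef_rot: [-179.2, -2.3, -89.8]
contact_force: [-0.1, -0.2, -1.2]
gripper_width: 0.0516
(469, (array([0.4487, 0.038 ]), array([144. , 192.6]), 1.65))
pos [ 0.4562 -0.0769  0.1406] rot [-179.1   -2.3  -89.8] F [ 1.8  2.8 -1.1] g 0.0521 | units x,y,z [-6.86 -0.91 -0.64] yaw -0.24
```

```bash
python3 -m inch '[{"x":-0.8,"y":-0.12,"z":-0.1,"yaw":-0.05},{"x":-0.9,"y":-0.12,"z":-0.1,"yaw":-0.05},{"x":-0.9,"y":-0.12,"z":-0.1,"yaw":-0.05},{"x":-0.9,"y":-0.12,"z":-0.1,"yaw":-0.05},{"x":-0.9,"y":-0.12,"z":0,"yaw":0}]' >/dev/null
python3 -m inch '[{"x":-0.9,"y":-0.1,"z":0,"yaw":0},{"x":-0.7,"y":-0.1,"z":0,"yaw":0},{"x":-0.3,"y":0,"z":0,"yaw":0},{"x":0,"y":0,"z":0,"yaw":0},{"x":0,"y":0,"z":0,"yaw":0}]' >/dev/null
python3 - <<'E'
from h import *
from cad import caddy
need(.482,.1015,.10,-88.8)
p,d,w,K,T=snap('wrist','w9'); p=p.astype(int)
wood=(p[...,0]-p[...,2]>30)
q=w[sel(w,(.3,.6,-.12,.2),.085,.098)&wood]; print('fin',len(q),rectfit(q[:,:2]))
q=w[sel(w,(.3,.6,-.12,.2),.048,.058)&wood]; print('rim',len(q),rectfit(q[:,:2]),np.percentile(q[:,1],.5))
q=w[sel(w,(.3,.6,-.12,.2),.039,.047)&wood]; print('board',len(q),rectfit(q[:,:2]),np.percentile(q[:,1],.5))
E
```

```text
pos [0.473  0.0907 0.1432] rot [-179.2   -2.3  -88.8] F [ 0.1 -0.5 -0.6] g 0.0516 | units x,y,z [-0.49 -0.34  1.71] yaw 0.01
fin 1832 (array([0.4496, 0.0436]), array([ 9.2, 69.2]), 1.46)
rim 9609 (array([0.4496, 0.0291]), array([145.8, 160.3]), 1.59) -0.05131804976835691
board 34941 (array([0.4493, 0.0436]), array([131.3, 175.2]), 1.33) -0.04370208477836762
```

View pics/w9.png

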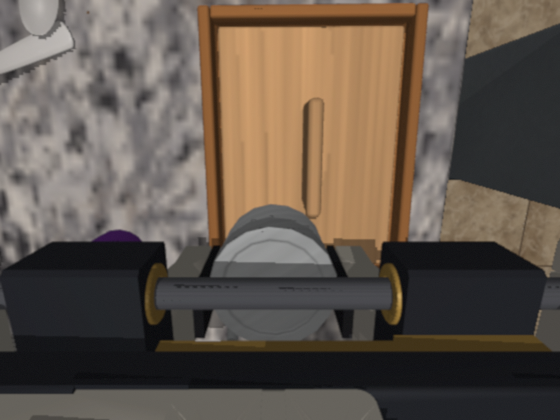

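```bash
python3 -m inch '[{"x":-0.2,"y":-0.18,"z":0.2,"yaw":0},{"x":-0.2,"y":-0.18,"z":0.4,"yaw":0},{"x":0,"y":0,"z":0.4,"yaw":0},{"x":0,"y":0,"z":0.4,"yaw":0},{"x":0,"y":0,"z":0.1,"yaw":0}]' >/dev/null
python3 -c "
from h import *
need(.482,.0995,.0685,-88.5)"
```

```text
pos [0.4842 0.0976 0.1027] rot [-179.1   -2.2  -89. ] F [-0.8  0.1 -1.6] g 0.0518 | units x,y,z [-0.13  0.11  1.36] yaw -0.14
```

```bash
python3 -m inch '[{"x":-0.12,"y":0.15,"z":0.3,"yaw":-0.1},{"x":0,"y":0.04,"z":0.35,"yaw":0},{"x":0,"y":0.04,"z":0.3,"yaw":0},{"x":0,"y":0,"z":0.2,"yaw":0},{"x":0,"y":0,"z":0,"yaw":0}]'
python3 -c "
from h import *
need(.482,.0995,.0685,-88.5)"
```

```text
time_s: 21.38
tcp_pos: [0.478, 0.0983, 0.0691]
eef_rot: [-179.3, -2.3, -88.7]
contact_force: [0.2, -0.6, -1.9]
gripper_width: 0.052
pos [0.478  0.0983 0.0691] rot [-179.3   -2.3  -88.7] F [ 0.2 -0.6 -1.9] g 0.052 | units x,y,z [-0.05 -0.16  0.02] yaw -0.05
```

```bash
python3 -m inch '[{"x":0,"y":-0.15,"z":0,"yaw":0},{"x":0,"y":0,"z":0.04,"yaw":0},{"x":0,"y":0,"z":0.06,"yaw":0}]'
python3 -m inch '[{"x":0,"y":0,"z":0,"yaw":0},{"x":0,"y":0,"z":0,"yaw":0},{"x":0,"y":0,"z":0,"yaw":0}]' -0.1
python3 -m inch '[{"x":0,"y":0,"z":0,"yaw":0},{"x":0,"y":0,"z":0,"yaw":0}]' 0.4
```

```text
time_s: 21.63
tcp_pos: [0.4826, 0.0985, 0.0668]
eef_rot: [-179.3, -2.3, -88.7]
contact_force: [0.6, -0.4, -1.5]
gripper_width: 0.0514
time_s: 21.88
tcp_pos: [0.4832, 0.0988, 0.0673]
eef_rot: [-179.2, -2.2, -88.7]
contact_force: [-0.3, 0.2, -0.2]
gripper_width: 0.0517
time_s: 22.05
tcp_pos: [0.4836, 0.099, 0.0678]
eef_rot: [-179.1, -2.2, -88.7]
contact_force: [0.5, -0.6, 0.5]
gripper_width: 0.0584
```

```bash
python3 -m inch '[{"x":0,"y":0,"z":-0.3,"yaw":0},{"x":0,"y":0,"z":-0.6,"yaw":0},{"x":0,"y":0,"z":-0.9,"yaw":0},{"x":0,"y":0,"z":-0.9,"yaw":0},{"x":0,"y":0,"z":-0.9,"yaw":0}]' 0.4
python3 -m inch '[{"x":0.4,"y":0,"z":-0.6,"yaw":0},{"x":0.9,"y":0,"z":0,"yaw":0},{"x":0.9,"y":0,"z":0,"yaw":0},{"x":0.9,"y":0,"z":0,"yaw":0},{"x":0.9,"y":0,"z":0,"yaw":0}]' 1 >/dev/null
python3 -m inch '[{"x":0.9,"y":0,"z":0,"yaw":0},{"x":0.9,"y":0,"z":0,"yaw":0},{"x":0.9,"y":0,"z":0,"yaw":0},{"x":0.9,"y":0,"z":0,"yaw":0},{"x":0.9,"y":0,"z":0,"yaw":0}]' >/dev/null
python3 -m inch '[{"x":0.9,"y":0,"z":0,"yaw":0},{"x":0.9,"y":0,"z":0,"yaw":0},{"x":0.9,"y":0,"z":0,"yaw":0},{"x":0.9,"y":0,"z":0,"yaw":0},{"x":0.9,"y":0,"z":0,"yaw":0}]' >/dev/null
python3 -m inch '[{"x":0,"y":0,"z":0,"yaw":0},{"x":0,"y":0,"z":0,"yaw":0}]' >/dev/null
python3 tin.py .467 -.409 .12 -90 w10
```

```text
time_s: 22.47
tcp_pos: [0.4793, 0.1007, 0.1588]
eef_rot: [-179.6, -2.5, -88.7]
contact_force: [0.3, 0.2, -0.4]
gripper_width: 0.061
(array([ 0.4652, -0.4037]), 24.8, 1234, (array([ 0.4654, -0.3941]), array([19.6, 49.7]), 88.82))
pos [ 0.4914 -0.2358  0.2093] rot [-178.1   -2.1  -88.3] F [ 0.6  0.4 -0.5] g 0.0873 | units x,y,z [6.76 1.31 3.78] yaw 0.42
```

```bash
python3 -m inch '[{"x":0.7,"y":0.2,"z":0.3,"yaw":0.1},{"x":0.7,"y":0.2,"z":0.3,"yaw":0.1},{"x":0.7,"y":0.2,"z":0.3,"yaw":0},{"x":0,"y":0,"z":0,"yaw":0},{"x":0,"y":0,"z":0,"yaw":0}]' >/dev/null
python3 tin.py .466 -.410 .12 -90 w10
```

```text
(array([ 0.4647, -0.4105]), 26.0, 3602, (array([ 0.4645, -0.4102]), array([51. , 51.4]), 41.76))
pos [ 0.4789 -0.2876  0.1899] rot [-177.9   -2.1  -88.8] F [-0.3  0.   0.2] g 0.0878 | units x,y,z [4.78 0.73 2.94] yaw 0.29
```

Target (0.4646, -0.4103).

```bash
python3 -m inch '[{"x":0.8,"y":0.16,"z":0.5,"yaw":0.1},{"x":0.9,"y":0.16,"z":0.6,"yaw":0.1},{"x":0.9,"y":0.16,"z":0.6,"yaw":0},{"x":0.9,"y":0.16,"z":0.6,"yaw":0},{"x":0.9,"y":0.1,"z":0.5,"yaw":0}]' >/dev/null
python3 -m inch '[{"x":0.1,"y":0,"z":0,"yaw":0},{"x":0,"y":0,"z":0,"yaw":0},{"x":0,"y":0,"z":0,"yaw":0}]' >/dev/null
python3 -c "
from h import *
need(.4646,-.4095,.06,-90)"
```

```text
pos [ 0.4705 -0.4001  0.1259] rot [-177.4   -2.2  -89. ] F [-0.2  0.3  0.1] g 0.0874 | units x,y,z [0.27 0.36 2.63] yaw 0.24
```

```bash
python3 -m inch '[{"x":0.2,"y":0.36,"z":0.5,"yaw":0.1},{"x":0.1,"y":0.1,"z":0.7,"yaw":0},{"x":0,"y":0,"z":0.7,"yaw":0},{"x":0,"y":0,"z":0.5,"yaw":0},{"x":0,"y":0,"z":0,"yaw":0}]' >/dev/null
python3 -c "
from h import *
need(.4646,-.4095,.026,-90)"
```

```text
pos [ 0.4672 -0.4059  0.0704] rot [-176.8   -2.4  -89.1] F [-0.9  0.2 -0.1] g 0.0877 | units x,y,z [0.07 0.2  1.77] yaw 0.23
```

```bash
python3 -m inch '[{"x":0.07,"y":0.2,"z":0.5,"yaw":0.1},{"x":0,"y":0,"z":0.6,"yaw":0},{"x":0,"y":0,"z":0.5,"yaw":0},{"x":0,"y":0,"z":0.15,"yaw":0}]' >/dev/null
python3 -c "
from h import *
need(.4646,-.4095,.026,-90)"
python3 -m inch '[{"x":0.05,"y":0.1,"z":0.03,"yaw":0},{"x":0,"y":0,"z":0.03,"yaw":0},{"x":0,"y":0,"z":0.03,"yaw":0},{"x":0,"y":0,"z":0.03,"yaw":0},{"x":0,"y":0,"z":0.03,"yaw":0}]' -1 20
python3 -m inch '[{"x":0,"y":0,"z":0,"yaw":0},{"x":0,"y":0,"z":0,"yaw":0},{"x":0,"y":0,"z":0,"yaw":0},{"x":0,"y":0,"z":0,"yaw":0}]'
```

```text
pos [ 0.4696 -0.4069  0.032 ] rot [-176.4   -2.6  -89.2] F [-0.3  0.2 -0.4] g 0.0876 | units x,y,z [0.09 0.22 0.23] yaw 0.21
time_s: 26.23
tcp_pos: [0.4703, -0.4075, 0.0327]
eef_rot: [-176.2, -2.7, -89.0]
contact_force: [-0.9, -1.0, 0.5]
gripper_width: 0.0594
time_s: 26.57
tcp_pos: [0.4701, -0.4076, 0.0334]
eef_rot: [-176.1, -2.7, -89.0]
contact_force: [-0.9, 0.4, -0.5]
gripper_width: 0.0522
```

```bash
python3 -m inch '[{"x":0,"y":0,"z":-0.5,"yaw":0},{"x":0,"y":0,"z":-1,"yaw":0},{"x":0,"y":0,"z":-1,"yaw":0},{"x":0,"y":0,"z":-1,"yaw":0},{"x":0,"y":0,"z":-1,"yaw":0}]' 
python3 -m inch '[{"x":-0.6,"y":-0.1,"z":-0.3,"yaw":0},{"x":-0.9,"y":-0.1,"z":-0.1,"yaw":0},{"x":-0.9,"y":-0.1,"z":-0.1,"yaw":0},{"x":-0.9,"y":-0.1,"z":0,"yaw":0},{"x":-0.9,"y":-0.1,"z":0,"yaw":0}]' >/dev/null
python3 -m inch '[{"x":-0.9,"y":-0.1,"z":0,"yaw":0},{"x":-0.9,"y":-0.1,"z":0,"yaw":0},{"x":-0.9,"y":-0.1,"z":0,"yaw":0},{"x":-0.9,"y":-0.1,"z":0,"yaw":0},{"x":-0.9,"y":-0.1,"z":0,"yaw":0}]' 
python3 -m inch '[{"x":-0.9,"y":0,"z":0,"yaw":0},{"x":-0.9,"y":0,"z":0,"yaw":0},{"x":-0.8,"y":0,"z":0,"yaw":0},{"x":-0.5,"y":0,"z":0,"yaw":0},{"x":0,"y":0,"z":0,"yaw":0}]' >/dev/null
python3 - <<'E'
from h import *
import tin,cad
need(.485,-.0096,.15,-88.5)
print(cad.caddy('s11'))
for c in ('scene','wrist'):
    z=np.load('/tmp/s11.npz') if c=='scene' else (snap('wrist','w11'),np.load('/tmp/w11.npz'))[1]
    w=z['w'];p=z['p'].astype(int);grey=abs(p[...,0]-p[...,2])<25
    print(c,'rear tin',tin.find(w,(.482,.099),.089,.035))
    q=w[sel(w,(.3,.6,-.2,.2),.085,.098)&(p[...,0]-p[...,2]>30)];print('fin',len(q),rectfit(q[:,:2]))
E
```

```text
time_s: 26.98
tcp_pos: [0.4579, -0.4003, 0.1415]
eef_rot: [-176.9, -2.3, -89.1]
contact_force: [0.6, 0.6, -1.0]
gripper_width: 0.0519
time_s: 27.82
tcp_pos: [0.4813, -0.1787, 0.154]
eef_rot: [-176.2, -2.6, -89.5]
contact_force: [0.5, -0.2, -0.7]
gripper_width: 0.0526
pos [ 0.4802 -0.0945  0.1505] rot [-176.1   -2.6  -89.4] F [-0.3  0.5 -2. ] g 0.0522 | units x,y,z [-3.39 -0.24 -0.11] yaw -0.22
(524, (array([0.4382, 0.0389]), array([126.1, 195. ]), 1.55))
scene rear tin None
fin 7 (array([0.4469, 0.0389]), array([69.3,  5. ]), 88.45)
wrist rear tin None
fin 0 (array([0., 0.]), array([0., 0.]), 0.0)
```

View pics/s11.png

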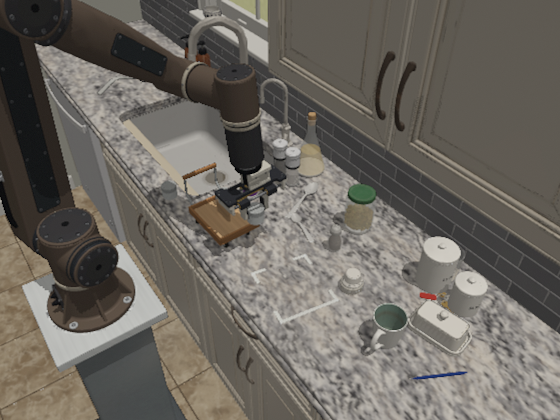

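```bash
python3 -m inch '[{"x":-0.7,"y":-0.05,"z":-0.05,"yaw":-0.1},{"x":-0.8,"y":-0.05,"z":-0.05,"yaw":-0.1},{"x":-0.8,"y":-0.05,"z":0,"yaw":0},{"x":-0.6,"y":-0.05,"z":0,"yaw":0},{"x":-0.3,"y":0,"z":0,"yaw":0}]' >/dev/null
python3 -m inch '[{"x":0,"y":0,"z":0,"yaw":0},{"x":0,"y":0,"z":0,"yaw":0}]' >/dev/null
python3 - <<'E'
from h import *
import tin
need(.485,-.0096,.0775,-88.5)
for c in ('scene','side','wrist'):
    p,d,w,K,T=snap(c,c+'12');p=p.astype(int);grey=abs(p[...,0]-p[...,2])<25
    q=w[sel(w,(.4,.56,-.07,.05),.095,.125)&grey];print(c,'held',len(q),rectfit(q[:,:2]) if len(q) else '')
    q=w[sel(w,(.3,.6,-.2,.2),.048,.058)&(p[...,0]-p[...,2]>30)];print('rim',len(q),rectfit(q[:,:2]),np.percentile(q[:,1],1))
E
```

```text
pos [ 0.4837 -0.0177  0.1497] rot [-176.2   -2.6  -88.9] F [-0.1 -1.  -1.3] g 0.0521 | units x,y,z [-0.46  0.13  2.87] yaw -0.11
scene held 28 (array([ 0.4749, -0.04  ]), array([19.7, 44.6]), 58.47)
rim 480 (array([0.4497, 0.0389]), array([145.8, 202. ]), 1.92) -0.05880137941356175
side held 24 (array([ 0.4831, -0.0052]), array([47.1, 21.1]), 5.85)
rim 345 (array([0.4509, 0.049 ]), array([146.5, 205.2]), 1.89) -0.051338641032214784
wrist held 92 (array([ 0.4787, -0.0419]), array([ 8.4, 37.6]), 79.82)
rim 3815 (array([0.4497, 0.0175]), array([145.7, 137.1]), 1.47) -0.05212458405413426
```

View pics/wrist12.png

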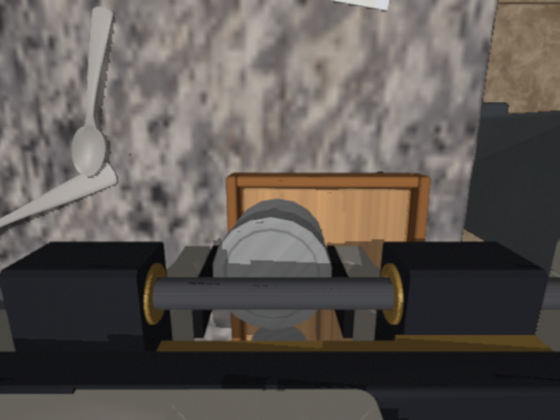

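```bash
python3 -m inch '[{"x":-0.3,"y":0.05,"z":0.5,"yaw":-0.1},{"x":-0.2,"y":0.05,"z":0.6,"yaw":0},{"x":0,"y":0,"z":0.6,"yaw":0},{"x":0,"y":0,"z":0.3,"yaw":0},{"x":0,"y":0,"z":0,"yaw":0}]' >/dev/null
python3 -c "
from h import *
need(.485,-.0072,.079,-88.5)"
```

```text
pos [ 0.4852 -0.0106  0.0987] rot [-176.1   -2.6  -88.8] F [-0.2 -1.1 -1.4] g 0.0521 | units x,y,z [-0.17  0.06  0.78] yaw -0.08
```

```bash
python3 -m inch '[{"x":-0.17,"y":0.06,"z":0.2,"yaw":0},{"x":0,"y":0,"z":0.3,"yaw":0},{"x":0,"y":0,"z":0.2,"yaw":0},{"x":0,"y":0,"z":0.05,"yaw":0}]'
python3 -m inch '[{"x":0,"y":0,"z":0.06,"yaw":0},{"x":0,"y":0,"z":0.05,"yaw":0}]'
```

```text
time_s: 29.82
tcp_pos: [0.4859, -0.0076, 0.0796]
eef_rot: [-176.0, -2.6, -88.9]
contact_force: [0.1, 0.2, -0.7]
gripper_width: 0.0524
time_s: 29.98
tcp_pos: [0.4863, -0.0077, 0.0767]
eef_rot: [-175.9, -2.6, -88.9]
contact_force: [-0.3, 0.6, -1.1]
gripper_width: 0.0521
```

```bash
python3 -m inch '[{"x":0,"y":0,"z":0.05,"yaw":0},{"x":0,"y":0,"z":0,"yaw":0}]'
python3 -m inch '[{"x":0,"y":0,"z":0,"yaw":0},{"x":0,"y":0,"z":0,"yaw":0},{"x":0,"y":0,"z":0,"yaw":0}]' 0.4
python3 -m inch '[{"x":0,"y":0,"z":-0.3,"yaw":0},{"x":0,"y":0,"z":-0.6,"yaw":0},{"x":0,"y":0,"z":-0.9,"yaw":0},{"x":0,"y":0,"z":-0.9,"yaw":0},{"x":0,"y":0,"z":-0.9,"yaw":0}]'
python3 -m inch '[{"x":0,"y":0,"z":-0.9,"yaw":0},{"x":0,"y":0,"z":-0.6,"yaw":0},{"x":0,"y":0,"z":0,"yaw":0}]' 1 >/dev/null
python3 -c "
from h import *
import tin
for c in ('wrist','scene'):
  p,d,w,K,T=snap(c,c+'13');print(c,tin.find(w,(.485,-.01),.089,.04),tin.find(w,(.483,.098),.089,.035))
need(.383,.286,.2,-180)"
```

```text
time_s: 30.15
tcp_pos: [0.4873, -0.0076, 0.0765]
eef_rot: [-175.9, -2.6, -88.8]
contact_force: [0.6, -0.1, -1.6]
gripper_width: 0.0519
time_s: 30.4
tcp_pos: [0.4881, -0.0073, 0.0773]
eef_rot: [-175.7, -2.6, -88.8]
contact_force: [1.0, -0.4, 0.1]
gripper_width: 0.061
time_s: 30.82
tcp_pos: [0.4779, -0.0046, 0.1673]
eef_rot: [-176.3, -2.8, -88.9]
contact_force: [-0.1, 0.1, -0.7]
gripper_width: 0.0614
wrist (array([ 4.75e-01, -3.00e-04]), 41.3, 3398, (array([ 0.4742, -0.0057]), array([51.1, 78. ]), 68.16)) (array([0.4828, 0.097 ]), 25.7, 1599, (array([0.4824, 0.1032]), array([50.7, 31.1]), 3.25))
scene (array([ 0.4746, -0.0056]), 41.7, 208, (array([ 0.4752, -0.01  ]), array([58. , 77.7]), 68.31)) (array([0.4779, 0.0862]), 36.6, 154, (array([0.4807, 0.0847]), array([66.4, 48.7]), 61.67))
pos [ 0.4757 -0.0024  0.2103] rot [-176.    -2.6  -88.8] F [-0.1 -0.2 -0.1] g 0.0833 | units x,y,z [-11.61   3.46  -0.36] yaw 22.79
```

```bash
python3 -m inch '[{"x":-0.5,"y":0,"z":0,"yaw":0.9},{"x":-0.5,"y":0,"z":0,"yaw":0.9},{"x":-0.5,"y":0,"z":0,"yaw":0.9},{"x":-0.5,"y":0,"z":0,"yaw":0.9},{"x":-0.5,"y":0,"z":0,"yaw":0.9}]' 1
python3 -m inch '[{"x":0,"y":0,"z":0,"yaw":0.9},{"x":0,"y":0,"z":0,"yaw":0.9},{"x":0,"y":0,"z":0,"yaw":0.9},{"x":0,"y":0,"z":0,"yaw":0.9},{"x":0,"y":0,"z":0,"yaw":0.9}]' >/dev/null
python3 -m inch '[{"x":0,"y":0,"z":0,"yaw":0.9},{"x":0,"y":0,"z":0,"yaw":0.9},{"x":0,"y":0,"z":0,"yaw":0.9},{"x":0,"y":0,"z":0,"yaw":0.9},{"x":0,"y":0,"z":0,"yaw":0.9}]'
python3 -m inch '[{"x":0,"y":0,"z":0,"yaw":0.9},{"x":0,"y":0,"z":0,"yaw":0.9},{"x":0,"y":0,"z":0,"yaw":0.9},{"x":0,"y":0,"z":0,"yaw":0.9},{"x":0,"y":0,"z":0,"yaw":0.9}]' >/dev/null
python3 -m inch '[{"x":0,"y":0,"z":0,"yaw":0.7},{"x":0,"y":0,"z":0,"yaw":0.6},{"x":0,"y":0,"z":0,"yaw":0},{"x":0,"y":0,"z":0,"yaw":0}]' >/dev/null
python3 -c "
from h import *
st()
need(.39,.24,.2,-180)"
```

```text
time_s: 31.58
tcp_pos: [0.4788, 0.0585, 0.2033]
eef_rot: [-175.8, -1.5, -107.7]
contact_force: [-0.9, -0.7, -0.5]
gripper_width: 0.0879
time_s: 32.42
tcp_pos: [0.4721, 0.0573, 0.1894]
eef_rot: [-176.0, -0.0, -145.4]
contact_force: [0.1, 0.2, -0.1]
gripper_width: 0.0878
{'time_s': 33.167, 'tcp_pos': [0.465, 0.054, 0.178], 'eef_rot': [-175.991, 0.451, -170.052], 'contact_force': [0.527, 0.367, 1.006], 'gripper_width': 0.087, 'joints': [34.004, 3.459, -31.871, 4.639, -55.982, -116.712]}
pos [0.4652 0.0536 0.1777] rot [-176.     0.5 -170.1] F [0.5 0.4 1. ] g 0.0875 | units x,y,z [ 1.67  7.78 -1.45] yaw 2.49
```

```bash
python3 -m inch '[{"x":0,"y":0.3,"z":-0.7,"yaw":0.3},{"x":0.1,"y":0.7,"z":-0.5,"yaw":0.3},{"x":0.2,"y":0.8,"z":0,"yaw":0.3},{"x":0.2,"y":0.8,"z":0,"yaw":0.3},{"x":0.2,"y":0.8,"z":0,"yaw":0.3}]' >/dev/null
python3 -m inch '[{"x":0.2,"y":0.8,"z":0,"yaw":0.3},{"x":0.2,"y":0.8,"z":0,"yaw":0.3},{"x":0.2,"y":0.8,"z":0,"yaw":0},{"x":0,"y":0,"z":0,"yaw":0},{"x":0,"y":0,"z":0,"yaw":0}]' >/dev/null
python3 tin.py .383 .289 .12 -180 w14
```

```text
(array([0.3753, 0.2822]), 26.0, 3124, (array([0.3752, 0.2821]), array([51.2, 51. ]), 25.17))
pos [0.4137 0.2001 0.1924] rot [-175.8    0.5 -178.2] F [-0.2  0.8 -0.8] g 0.088 | units x,y,z [1.14 3.8  2.61] yaw 0.46
```

View pics/w14.png

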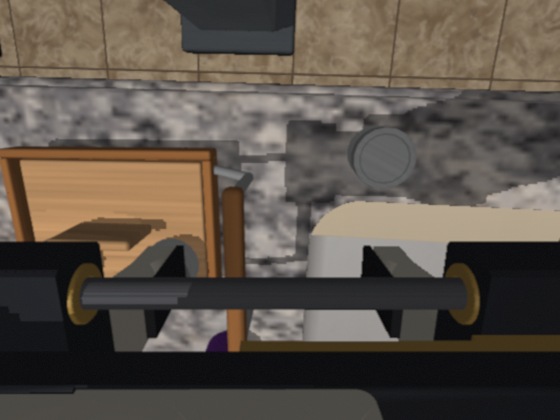

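```bash
python3 -m inch '[{"x":0.4,"y":0.6,"z":0.3,"yaw":0.2},{"x":0.4,"y":0.7,"z":0.4,"yaw":0.2},{"x":0.4,"y":0.7,"z":0.5,"yaw":0},{"x":0.3,"y":0.7,"z":0.5,"yaw":0},{"x":0,"y":0.6,"z":0.5,"yaw":0}]' >/dev/null
python3 -m inch '[{"x":0,"y":0,"z":0,"yaw":0},{"x":0,"y":0,"z":0,"yaw":0}]' >/dev/null
python3 tin.py .3752 .2821 .06 -180 w15
```

```text
(array([0.3755, 0.2825]), 26.0, 4149, (array([0.3751, 0.2824]), array([50.9, 51.4]), 54.42))
pos [0.3762 0.2756 0.1287] rot [-175.8    0.6 -179.9] F [ 0.  -0.4  0.3] g 0.0876 | units x,y,z [0.07 0.46 2.72] yaw 0.02
```

```bash
python3 -m inch '[{"x":0,"y":0.46,"z":0.5,"yaw":0},{"x":0,"y":0,"z":0.7,"yaw":0},{"x":0,"y":0,"z":0.7,"yaw":0},{"x":0,"y":0,"z":0.5,"yaw":0},{"x":0,"y":0,"z":0,"yaw":0}]' >/dev/null
python3 -c "
from h import *
need(.3753,.2825,.028,-180)"
```

```text
pos [0.3801 0.2808 0.0703] rot [-176.1    0.8  179.9] F [-0.3  0.1  0.2] g 0.0873 | units x,y,z [0.22 0.18 1.68] yaw -0.02
```

```bash
python3 -m inch '[{"x":0.22,"y":0.18,"z":0.5,"yaw":0},{"x":0,"y":0,"z":0.5,"yaw":0},{"x":0,"y":0,"z":0.4,"yaw":0},{"x":0,"y":0,"z":0.2,"yaw":0},{"x":0,"y":0,"z":0,"yaw":0}]' >/dev/null
python3 -c "
from h import *
need(.3753,.2825,.028,-180)"
python3 -m inch '[{"x":0.1,"y":0,"z":0.05,"yaw":0},{"x":0,"y":0,"z":0.05,"yaw":0},{"x":0,"y":0,"z":0.05,"yaw":0},{"x":0,"y":0,"z":0.05,"yaw":0},{"x":0,"y":0,"z":0.05,"yaw":0}]' -1 20
python3 -m inch '[{"x":0,"y":0,"z":0.03,"yaw":0},{"x":0,"y":0,"z":0.03,"yaw":0},{"x":0,"y":0,"z":0,"yaw":0},{"x":0,"y":0,"z":0,"yaw":0}]'
```

```text
pos [0.3783 0.2816 0.0338] rot [-176.4    1.   179.8] F [ 0.1 -0.5  0.6] g 0.0877 | units x,y,z [0.13 0.05 0.23] yaw -0.05
time_s: 35.93
tcp_pos: [0.3773, 0.2824, 0.0307]
eef_rot: [-176.6, 1.2, 179.8]
contact_force: [0.1, -0.3, 0.9]
gripper_width: 0.0598
time_s: 36.27
tcp_pos: [0.3774, 0.2823, 0.0302]
eef_rot: [-176.6, 1.2, 179.8]
contact_force: [-0.3, 0.2, -1.8]
gripper_width: 0.0521
```

```bash
python3 -m inch '[{"x":0,"y":0,"z":-0.5,"yaw":0},{"x":0,"y":0,"z":-1,"yaw":0},{"x":0,"y":0,"z":-1,"yaw":0},{"x":0,"y":0,"z":-1,"yaw":0},{"x":0,"y":0,"z":-1,"yaw":0}]' 
python3 -m inch '[{"x":-0.2,"y":0,"z":-1,"yaw":0},{"x":-0.2,"y":0,"z":-1,"yaw":0},{"x":-0.3,"y":-0.3,"z":-1,"yaw":0},{"x":-0.3,"y":-0.6,"z":-0.3,"yaw":0},{"x":-0.3,"y":-0.9,"z":0,"yaw":0}]' 
python3 -m inch '[{"x":-0.3,"y":-0.9,"z":0,"yaw":0},{"x":-0.3,"y":-0.9,"z":0,"yaw":0},{"x":-0.1,"y":-0.9,"z":0,"yaw":0},{"x":0,"y":-0.9,"z":0,"yaw":0},{"x":0,"y":-0.9,"z":0,"yaw":0}]' 
python3 -m inch '[{"x":0,"y":-0.7,"z":0,"yaw":-0.1},{"x":0,"y":0,"z":0,"yaw":-0.1},{"x":0,"y":0,"z":0,"yaw":0},{"x":0,"y":0,"z":0,"yaw":0}]' >/dev/null
python3 - <<'E'
from h import *
import tin
need(.418,-.0074,.16,-178.5)
p,d,w,K,T=snap('wrist','w16');p=p.astype(int)
q=w[sel(w,(.3,.6,-.2,.2),.048,.058)&(p[...,0]-p[...,2]>30)];print('rim',len(q),rectfit(q[:,:2]))
print(p.shape)
E
```

```text
time_s: 36.68
tcp_pos: [0.372, 0.2845, 0.1398]
eef_rot: [-175.9, 0.7, 179.7]
contact_force: [0.2, 0.3, -1.0]
gripper_width: 0.0518
time_s: 37.1
tcp_pos: [0.4041, 0.2484, 0.2339]
eef_rot: [-176.2, 0.9, 180.0]
contact_force: [0.2, -0.3, -1.5]
gripper_width: 0.0519
time_s: 37.52
tcp_pos: [0.4222, 0.1323, 0.2416]
eef_rot: [-176.3, 0.9, -179.9]
contact_force: [0.7, -0.6, -1.7]
gripper_width: 0.0522
pos [0.4204 0.1098 0.2418] rot [-176.3    0.7 -179.4] F [-0.   0.4 -1.5] g 0.0519 | units x,y,z [ 0.19 -4.46  3.57] yaw -0.22
rim 3252 (array([0.4277, 0.0433]), array([102.8, 190.3]), 1.91)
(420, 560, 3)
```

```bash
python3 -m inch '[{"x":0.05,"y":-0.8,"z":0,"yaw":-0.1},{"x":0.05,"y":-0.9,"z":0.1,"yaw":-0.1},{"x":0.05,"y":-0.9,"z":0.5,"yaw":0},{"x":0,"y":-0.9,"z":0.8,"yaw":0},{"x":0,"y":-0.6,"z":0.8,"yaw":0}]' >/dev/null
python3 -m inch '[{"x":0,"y":0,"z":0.6,"yaw":0},{"x":0,"y":0,"z":0,"yaw":0},{"x":0,"y":0,"z":0,"yaw":0}]' >/dev/null
python3 - <<'E'
from h import *
import tin
need(.418,-.0074,.11,-178.5)
p,d,w,K,T=snap('wrist','w17');p=p.astype(int);wd=(p[...,0]-p[...,2]>30)
q=w[sel(w,(.3,.6,-.2,.2),.048,.058)&wd];print('rim',len(q),rectfit(q[:,:2]))
q=w[sel(w,(.36,.48,-.05,.05),.10,.15)&~wd];h=np.percentile(q[:,2],90) if len(q) else 0;print('held',len(q),h)
E
```

```text
pos [0.4219 0.0053 0.1762] rot [-176.3    0.7 -178.1] F [ 0.8  0.9 -0.1] g 0.0519 | units x,y,z [ 0.21 -0.33  2.67] yaw 0.11
rim 4875 (array([0.4492, 0.044 ]), array([146. , 189.9]), 1.95)
held 57 0.14976131966373793
```

View pics/w17.png

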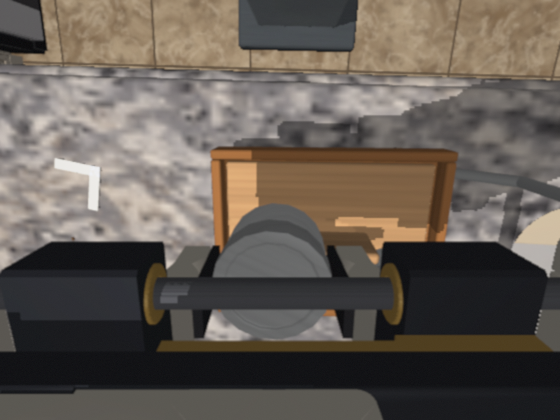

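```bash
python3 -m inch '[{"x":0.1,"y":-0.33,"z":0.5,"yaw":0.05},{"x":0.1,"y":0,"z":0.7,"yaw":0.05},{"x":0,"y":0,"z":0.7,"yaw":0},{"x":0,"y":0,"z":0.5,"yaw":0},{"x":0,"y":0,"z":0,"yaw":0}]' >/dev/null
python3 -c "
from h import *
need(.418,-.007,.0765,-178.5)"
```

```text
pos [ 0.4237 -0.0011  0.1208] rot [-176.5    1.3 -178.1] F [-0.6  0.1 -1.7] g 0.0524 | units x,y,z [ 0.28 -0.12  1.78] yaw 0.1
```

```bash
python3 -m inch '[{"x":0.28,"y":-0.12,"z":0.2,"yaw":0.1},{"x":0,"y":0,"z":0.4,"yaw":0},{"x":0,"y":0,"z":0.3,"yaw":0},{"x":0,"y":0,"z":0,"yaw":0}]' >/dev/null
python3 -c "
from h import *
need(.418,-.007,.0765,-178.5)"
```

```text
pos [ 0.4193 -0.0031  0.1009] rot [-176.6    1.7 -178.4] F [-0.9 -0.4 -2.5] g 0.0528 | units x,y,z [ 0.08 -0.1   0.98] yaw 0.03
```

```bash
python3 -m inch '[{"x":0.1,"y":-0.1,"z":0.3,"yaw":0},{"x":0.05,"y":0,"z":0.3,"yaw":0},{"x":0,"y":0,"z":0.3,"yaw":0},{"x":0,"y":0,"z":0,"yaw":0}]'
python3 -c "
from h import *
need(.418,-.007,.0755,-178.5)"
```

```text
time_s: 39.7
tcp_pos: [0.417, -0.0065, 0.0784]
eef_rot: [-176.7, 1.8, -178.3]
contact_force: [-1.2, 0.6, -0.7]
gripper_width: 0.0521
pos [ 0.417  -0.0065  0.0784] rot [-176.7    1.8 -178.3] F [-1.2  0.6 -0.7] g 0.0521 | units x,y,z [-0.04 -0.01  0.12] yaw 0.04
```

```bash
python3 -m inch '[{"x":0,"y":0,"z":0.06,"yaw":0},{"x":0,"y":0,"z":0.06,"yaw":0},{"x":0,"y":0,"z":0.05,"yaw":0}]'
python3 -m inch '[{"x":0,"y":0,"z":0,"yaw":0},{"x":0,"y":0,"z":0,"yaw":0},{"x":0,"y":0,"z":0,"yaw":0}]' 0.4
python3 -m inch '[{"x":0,"y":0,"z":-0.3,"yaw":0},{"x":0,"y":0,"z":-0.6,"yaw":0},{"x":0,"y":0,"z":-0.9,"yaw":0},{"x":0,"y":0,"z":-0.9,"yaw":0},{"x":0,"y":0,"z":-0.9,"yaw":0}]'
python3 -m inch '[{"x":0,"y":0,"z":-1,"yaw":0},{"x":0,"y":0,"z":-1,"yaw":0},{"x":0,"y":0,"z":-1,"yaw":0},{"x":0,"y":0,"z":-0.6,"yaw":0},{"x":0,"y":0,"z":0,"yaw":0}]' 1 >/dev/null
python3 - <<'E'
from h import *
import tin
st()
p,d,w,K,T=snap('wrist','w18');p=p.astype(int);wd=(p[...,0]-p[...,2]>30)
q=w[sel(w,(.3,.6,-.2,.2),.048,.058)&wd];print('rim',len(q),rectfit(q[:,:2]))
g=w.copy();g[wd]=np.nan
for c in ((.416,-.007),(.485,-.009),(.483,.098)): print(tin.find(g,c,.089,.033))
b=w[sel(w,(.36,.55,.13,.22),.136,.156)&wd];print('bar',len(b),rectfit(b[:,:2]) if len(b) else '')
snap('scene','s18');snap('side','d18')
E
```

```text
time_s: 39.95
tcp_pos: [0.4173, -0.0069, 0.0737]
eef_rot: [-176.7, 1.8, -178.3]
contact_force: [0.1, -0.6, 2.8]
gripper_width: 0.052
time_s: 40.2
tcp_pos: [0.4181, -0.0066, 0.0741]
eef_rot: [-176.7, 1.9, -178.3]
contact_force: [0.5, -0.0, 0.0]
gripper_width: 0.0607
time_s: 40.62
tcp_pos: [0.412, -0.0028, 0.1654]
eef_rot: [-176.5, 1.4, -178.4]
contact_force: [2.5, 1.1, -0.5]
gripper_width: 0.0612
{'time_s': 41.033, 'tcp_pos': [0.41, 0.003, 0.269], 'eef_rot': [-176.777, 1.964, -178.284], 'contact_force': [0.531, 0.577, -0.389], 'gripper_width': 0.086, 'joints': [32.167, -8.352, -30.11, 4.064, -68.234, -122.013]}
rim 3900 (array([0.449 , 0.0442]), array([145.9, 190. ]), 1.78)
(array([ 0.4151, -0.0055]), 25.9, 2136, (array([ 0.4152, -0.0059]), array([51.2, 49.7]), 2.53))
(array([ 0.4854, -0.0106]), 25.9, 1854, (array([ 0.4846, -0.0104]), array([49.5, 51.2]), 3.59))
(array([0.4811, 0.0959]), 25.6, 820, (array([0.4751, 0.0886]), array([31.9, 51. ]), 50.16))
bar 1259 (array([0.4111, 0.1724]), array([53.4, 12.9]), 2.58)
```

View pics/s18.png

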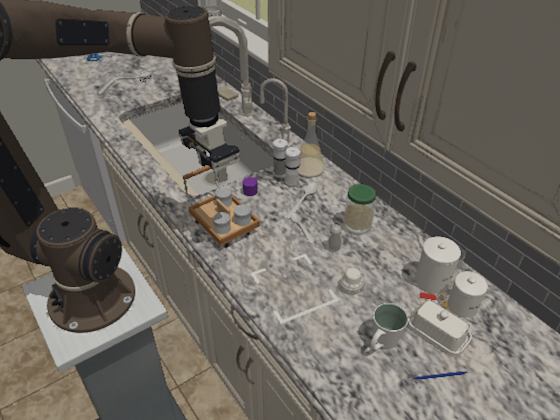

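```bash
cat > mark.py <<'E'
from h import *
from scipy.optimize import minimize
def white(n):
    z=np.load(f'/tmp/{n}.npz');w=z['w'];p=z['p'].astype(int)
    m=(p.min(-1)>185)&(p.max(-1)-p.min(-1)<25)&sel(w,(.34,.62,-.44,-.14),-.01,.012)
    m&=~sel(w,(.6,.7,-.2,-.1),-1,1)
    k,lab,stt,_=cv2.connectedComponentsWithStats(m.astype('u1'))
    keep=np.isin(lab,[i for i in range(1,k) if stt[i,4]>25])&m
    return w[keep][:,:2]
def fitmark(q,x0=(.478,-.28,-98)):
    # ideal mark outline: 200x180 outer; distance of tape points to nearest outer boundary, tape width t
    def cost(v):
        c,s=np.cos(np.radians(v[2])),np.sin(np.radians(v[2]))
        d=q-v[:2];X=d@[c,s];Y=d@[-s,c]
        t=v[3]/2
        dx=np.minimum(abs(X-(.1-t)),abs(X+(.1-t)));dy=np.abs(np.abs(Y)-(.09-t))
        e=np.minimum(dx,dy)+np.maximum(0,abs(X)-.1)+np.maximum(0,abs(Y)-.09)
        return np.mean(np.minimum(e,.02)**2)*1e6
    best=min((minimize(cost,[*x0[:2],x0[2]+da,.01],method='Nelder-Mead',options=dict(xatol=1e-5,fatol=1e-6,maxiter=3000,initial_simplex=np.array([[x0[0],x0[1],x0[2]+da,.01],[x0[0]+.01,x0[1],x0[2]+da,.01],[x0[0],x0[1]+.01,x0[2]+da,.01],[x0[0],x0[1],x0[2]+da+3,.01],[x0[0],x0[1],x0[2]+da,.012]]))) for da in(-4,0,4)),key=lambda r:r.fun)
    return np.round(best.x,4),round(best.fun,2)
if __name__=='__main__':
    for ns in (['s18'],['w10'],['w7'],['w7','w10'],['w7','w10','w12']):
        try:
            q=np.vstack([white(n) for n in ns if __import__('os').path.exists(f'/tmp/{n}.npz')]);print(ns,len(q),q.min(0),q.max(0),fitmark(q))
        except Exception as e: print(ns,e)
E
python3 mark.py
```

```text
['s18'] 151 [ 0.38040944 -0.40231167] [ 0.5553592  -0.17926642] (array([ 4.8080e-01, -2.9100e-01, -9.9722e+01,  1.0000e-02]), np.float64(4.37))
['w10'] 1178 [ 0.41968844 -0.39898786] [ 0.55843174 -0.35652153] (array([ 4.81200e-01, -2.88700e-01, -9.93318e+01,  1.26000e-02]), np.float64(5.16))
['w7'] 1639 [ 0.37957548 -0.35036723] [ 0.58464879 -0.17492241] (array([ 4.79900e-01, -2.87100e-01, -9.94006e+01,  9.90000e-03]), np.float64(5.84))
['w7', 'w10'] 2817 [ 0.37957548 -0.39898786] [ 0.58464879 -0.17492241] (array([ 4.80000e-01, -2.87100e-01, -9.93457e+01,  9.90000e-03]), np.float64(5.56))
['w7', 'w10', 'w12'] 2817 [ 0.37957548 -0.39898786] [ 0.58464879 -0.17492241] (array([ 4.80000e-01, -2.87100e-01, -9.93457e+01,  9.90000e-03]), np.float64(5.56))
```

```bash
python3 -m inch '[{"x":-0.2,"y":0.6,"z":0.2,"yaw":0},{"x":-0.3,"y":0.9,"z":0.2,"yaw":0},{"x":-0.3,"y":0.9,"z":0.2,"yaw":0},{"x":-0.3,"y":0.9,"z":0.2,"yaw":0},{"x":-0.2,"y":0.9,"z":0.2,"yaw":0}]' 1 >/dev/null
python3 -m inch '[{"x":0,"y":0.8,"z":0,"yaw":0},{"x":0,"y":0.6,"z":0,"yaw":0},{"x":0,"y":0,"z":0,"yaw":0},{"x":0,"y":0,"z":0,"yaw":0}]' >/dev/null
python3 - <<'E'
from h import *
need(.4449,.174,.17,-178.2)
p,d,w,K,T=snap('wrist','w19');p=p.astype(int);wd=(p[...,0]-p[...,2]>25)
b=w[sel(w,(.36,.55,.13,.22),.136,.156)&wd];print('bar',len(b),rectfit(b[:,:2]),b[:,0].min(),b[:,0].max())
q=w[sel(w,(.3,.6,-.2,.16),.048,.058)&wd];print('rim',len(q),rectfit(q[:,:2]))
E
```

```text
pos [0.4324 0.1432 0.2192] rot [-176.     0.7 -178.5] F [ 0.1 -0.6 -0.5] g 0.0877 | units x,y,z [-0.51  1.35  1.88] yaw -0.09
bar 2343 (array([0.4451, 0.1741]), array([121.3,  12.1]), 1.68) 0.38441400895119027 0.5057108604546074
rim 4198 (array([0.4493, 0.0439]), array([146. , 190.4]), 1.76)
```

```bash
python3 -m inch '[{"x":-0.25,"y":0.7,"z":0.2,"yaw":-0.05},{"x":-0.25,"y":0.7,"z":0.5,"yaw":-0.05},{"x":0,"y":0,"z":0.6,"yaw":0},{"x":0,"y":0,"z":0.4,"yaw":0},{"x":0,"y":0,"z":0,"yaw":0}]' >/dev/null
python3 -c "
from h import *
need(.4451,.1741,.134,-178.2)"
```

```text
pos [0.4442 0.1723 0.1719] rot [-176.     0.6 -178.3] F [ 0.2 -0.8 -0.3] g 0.0877 | units x,y,z [-0.02  0.18  1.51] yaw -0.03
```

```bash
python3 -m inch '[{"x":-0.02,"y":0.18,"z":0.4,"yaw":0},{"x":0,"y":0,"z":0.5,"yaw":0},{"x":0,"y":0,"z":0.4,"yaw":0},{"x":0,"y":0,"z":0.1,"yaw":0},{"x":0,"y":0,"z":0,"yaw":0}]' >/dev/null
python3 -c "
from h import *
need(.4451,.1741,.134,-178.2)"
```

```text
pos [0.4451 0.1706 0.1369] rot [-175.9    0.5 -178.5] F [-0.   0.9  0.4] g 0.0874 | units x,y,z [-0.    0.15  0.11] yaw -0.08
```

```bash
python3 -m inch '[{"x":0,"y":0.15,"z":0.1,"yaw":-0.07},{"x":0,"y":0,"z":0.03,"yaw":0},{"x":0,"y":0,"z":0.02,"yaw":0},{"x":0,"y":0,"z":0.02,"yaw":0},{"x":0,"y":0,"z":0.02,"yaw":0}]' -0.4 15
python3 -m inch '[{"x":0,"y":0,"z":0.02,"yaw":0},{"x":0,"y":0,"z":0.02,"yaw":0},{"x":0,"y":0,"z":0.02,"yaw":0},{"x":0,"y":0,"z":0.02,"yaw":0},{"x":0,"y":0,"z":0.02,"yaw":0}]' -1 15
python3 -m inch '[{"x":0,"y":0,"z":0,"yaw":0},{"x":0,"y":0,"z":0,"yaw":0},{"x":0,"y":0,"z":0,"yaw":0}]'
```

```text
time_s: 43.23
tcp_pos: [0.4462, 0.1744, 0.1343]
eef_rot: [-176.0, 0.7, -178.2]
contact_force: [0.5, 0.6, 0.2]
gripper_width: 0.0596
time_s: 43.65
tcp_pos: [0.4464, 0.1746, 0.1322]
eef_rot: [-176.1, 0.7, -178.2]
contact_force: [-0.1, -0.3, 0.2]
gripper_width: 0.0263
time_s: 43.9
tcp_pos: [0.4462, 0.174, 0.132]
eef_rot: [-176.0, 0.7, -178.2]
contact_force: [0.9, -0.3, 1.6]
gripper_width: 0.0119
```

```bash
python3 -c "
from h import *
need(.4462+.0022,.174-.07,.132,-178.2)"
python3 -m inch '[{"x":0,"y":-0.1,"z":0.01,"yaw":0},{"x":0,"y":-0.2,"z":0.015,"yaw":0},{"x":0,"y":-0.3,"z":0.02,"yaw":0}]'
python3 -c "
from h import *
need(.4462+.0022,.174-.07,.132,-178.2)"
```

```text
pos [0.4462 0.174  0.132 ] rot [-176.     0.7 -178.2] F [ 0.9 -0.3  1.6] g 0.0119 | units x,y,z [-0.   -2.79  0.2 ] yaw -0.01
time_s: 44.15
tcp_pos: [0.4482, 0.1618, 0.1325]
eef_rot: [-176.3, 0.9, -178.1]
contact_force: [-0.2, 2.6, -2.2]
gripper_width: 0.0123
pos [0.4482 0.1618 0.1325] rot [-176.3    0.9 -178.1] F [-0.2  2.6 -2.2] g 0.0123 | units x,y,z [ 0.07 -2.3   0.17] yaw 0.01
```

```bash
python3 -m inch '[{"x":0.03,"y":-0.4,"z":0.03,"yaw":0},{"x":0.03,"y":-0.4,"z":0.03,"yaw":0},{"x":0,"y":-0.4,"z":0.03,"yaw":0},{"x":0,"y":-0.4,"z":0.03,"yaw":0},{"x":0,"y":-0.4,"z":0.03,"yaw":0}]'
python3 -c "
from h import *
need(.4930-.008,-.208+.1299,.132,-183)
need(.501,-.1587,.132,-189.3)"
```

```text
time_s: 44.57
tcp_pos: [0.4495, 0.1103, 0.1325]
eef_rot: [-176.6, 1.1, -178.1]
contact_force: [1.3, 5.6, 0.5]
gripper_width: 0.0124
pos [0.4495 0.1103 0.1325] rot [-176.6    1.1 -178.1] F [1.3 5.6 0.5] g 0.0124 | units x,y,z [-1.16 -7.56  0.49] yaw 1.23
pos [0.4495 0.1103 0.1325] rot [-176.6    1.1 -178.1] F [1.3 5.6 0.5] g 0.0124 | units x,y,z [ -1.69 -10.8    0.69] yaw 2.81
```

```bash
python3 -m inch '[{"x":-0.07,"y":-0.4,"z":0.03,"yaw":0.08},{"x":-0.14,"y":-0.4,"z":0.03,"yaw":0.15},{"x":-0.14,"y":-0.4,"z":0.03,"yaw":0.15},{"x":-0.14,"y":-0.4,"z":0.03,"yaw":0.15},{"x":-0.14,"y":-0.4,"z":0.03,"yaw":0.15}]'
python3 -c "
from h import *
need(.514,-.0797,.132,-189.3)"
```

```text
time_s: 44.98
tcp_pos: [0.4662, 0.0554, 0.1324]
eef_rot: [-176.8, 1.4, 179.1]
contact_force: [-1.4, 5.7, 0.8]
gripper_width: 0.0123
pos [0.4662 0.0554 0.1324] rot [-176.8    1.4  179.1] F [-1.4  5.7  0.8] g 0.0123 | units x,y,z [-2.   -5.36  0.36] yaw 2.1
```

```bash
python3 -m inch '[{"x":-0.17,"y":-0.4,"z":0.03,"yaw":0.16},{"x":-0.17,"y":-0.4,"z":0.03,"yaw":0.16},{"x":-0.17,"y":-0.4,"z":0.03,"yaw":0.16},{"x":-0.17,"y":-0.4,"z":0.03,"yaw":0.16},{"x":-0.17,"y":-0.4,"z":0.03,"yaw":0.16}]'
python3 -c "
from h import *
need(.514,-.0797,.132,-189.3)"
```

```text
time_s: 45.4
tcp_pos: [0.4847, -0.0012, 0.1323]
eef_rot: [-177.0, 1.5, 175.6]
contact_force: [-0.7, 5.5, 2.4]
gripper_width: 0.0121
pos [ 0.4847 -0.0012  0.1323] rot [-177.     1.5  175.6] F [-0.7  5.5  2.4] g 0.0121 | units x,y,z [-1.41 -3.03  0.21] yaw 1.22
```

```bash
python3 -m inch '[{"x":-0.2,"y":-0.38,"z":0.025,"yaw":0.16},{"x":-0.2,"y":-0.38,"z":0.025,"yaw":0.16},{"x":-0.2,"y":-0.38,"z":0.025,"yaw":0.16},{"x":-0.2,"y":-0.38,"z":0.025,"yaw":0.16},{"x":-0.2,"y":-0.38,"z":0.025,"yaw":0.16}]'
python3 -c "
from h import *
need(.514,-.0797,.132,-189.3)"
```

```text
time_s: 45.82
tcp_pos: [0.5024, -0.0572, 0.1323]
eef_rot: [-177.2, 1.5, 172.0]
contact_force: [-1.5, 5.9, 2.6]
gripper_width: 0.0121
pos [ 0.5024 -0.0572  0.1323] rot [-177.2    1.5  172. ] F [-1.5  5.9  2.6] g 0.0121 | units x,y,z [-0.58 -0.83  0.07] yaw 0.33
```

```bash
python3 -m inch '[{"x":-0.28,"y":-0.35,"z":0.025,"yaw":0.16},{"x":-0.25,"y":-0.3,"z":0.02,"yaw":0.12},{"x":0,"y":0,"z":0,"yaw":0}]'
python3 - <<'E'
from h import *
import mark
st()
for c in('wrist','scene','side'):
    p,d,w,K,T=snap(c,c+'20');p=p.astype(int);wd=(p[...,0]-p[...,2]>25)
    q=w[sel(w,(.36,.62,-.36,-.09),.048,.058)&wd];print(c,'rim',len(q),rectfit(q[:,:2]))
    try: qq=mark.white(c+'20');print(len(qq),qq.min(0),qq.max(0),mark.fitmark(qq))
    except Exception as e: print(e)
E
```

```text
time_s: 46.07
tcp_pos: [0.511, -0.0799, 0.1321]
eef_rot: [-177.1, 1.4, 170.6]
contact_force: [-0.6, 3.0, 3.6]
gripper_width: 0.0123
{'time_s': 46.067, 'tcp_pos': [0.511, -0.08, 0.132], 'eef_rot': [-177.12, 1.389, 170.636], 'contact_force': [-0.603, 2.992, 3.555], 'gripper_width': 0.012, 'joints': [15.283, 10.608, -30.075, 4.216, -49.334, -117.43]}
wrist rim 4988 (array([ 0.4792, -0.1905]), array([162. , 125.9]), 79.56)
5135 [ 0.34004873 -0.35196555] [ 0.6177814  -0.14001359] (array([  0.3795,  -0.2376, -92.473 ,   0.1439]), np.float64(136.2))
scene rim 554 (array([ 0.4871, -0.2094]), array([197.2, 146.6]), 80.08)
132 [ 0.38059544 -0.39979967] [ 0.55781315 -0.33007783] (array([ 4.80000e-01, -2.91000e-01, -9.87495e+01,  1.01000e-02]), np.float64(4.41))
side rim 221 (array([ 0.4902, -0.196 ]), array([212.5, 148. ]), 79.97)
430 [ 0.34006445 -0.43861983] [ 0.51833246 -0.14060368] (array([ 4.43700e-01, -2.94100e-01, -1.07466e+02,  3.00000e-02]), np.float64(241.1))
```

View pics/wrist20.png

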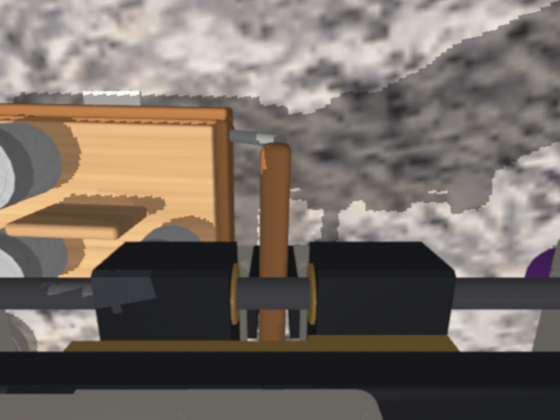

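```bash
python3 -m inch '[{"x":-0.1,"y":-0.15,"z":0.02,"yaw":0},{"x":-0.1,"y":-0.25,"z":0.02,"yaw":0},{"x":-0.05,"y":-0.3,"z":0.02,"yaw":0}]'
python3 -c "
from h import *
need(.5025,-.1605,.132,170.6)"
```

```text
time_s: 46.47
tcp_pos: [0.5143, -0.0955, 0.1324]
eef_rot: [-177.2, 1.5, 170.9]
contact_force: [0.1, 5.5, 1.4]
gripper_width: 0.0122
pos [ 0.5143 -0.0955  0.1324] rot [-177.2    1.5  170.9] F [0.1 5.5 1.4] g 0.0122 | units x,y,z [ 0.06 -2.64  0.14] yaw 0.07
```

```bash
python3 -m inch '[{"x":0.02,"y":-0.3,"z":0.02,"yaw":0.02},{"x":0,"y":-0.3,"z":0.02,"yaw":0.02},{"x":0,"y":-0.3,"z":0.02,"yaw":0.02},{"x":0,"y":-0.3,"z":0.02,"yaw":0},{"x":0,"y":-0.3,"z":0.02,"yaw":0}]'
python3 - <<'E'
from h import *
import mark
need(.5025,-.1605,.132,170.6)
for c in('wrist','scene','side'):
    p,d,w,K,T=snap(c,c+'21');p=p.astype(int);wd=(p[...,0]-p[...,2]>25)
    q=w[sel(w,(.36,.62,-.41,-.13),.048,.058)&wd];print(c,'rim',len(q),rectfit(q[:,:2]))
E
```

```text
time_s: 46.88
tcp_pos: [0.5109, -0.1295, 0.1324]
eef_rot: [-177.6, 1.9, 171.1]
contact_force: [1.6, 5.6, 0.8]
gripper_width: 0.0119
pos [ 0.5109 -0.1295  0.1324] rot [-177.6    1.9  171.1] F [1.6 5.6 0.8] g 0.0119 | units x,y,z [ 0.14 -1.28  0.06] yaw 0.12
wrist rim 4958 (array([ 0.4663, -0.2389]), array([163.1,  92.4]), 81.45)
scene rim 580 (array([ 0.4918, -0.2627]), array([195.1, 147.5]), 81.28)
side rim 194 (array([ 0.5224, -0.2503]), array([203.6, 211.8]), 84.16)
```

```bash
python3 -m inch '[{"x":0.12,"y":-0.12,"z":0.01,"yaw":0.06},{"x":0.08,"y":-0.15,"z":0.01,"yaw":0.06}]'
python3 -c "
from h import *
need(.5012,-.1587,.132,170.6)"
```

```text
time_s: 47.2
tcp_pos: [0.5056, -0.1352, 0.1323]
eef_rot: [-177.5, 2.0, 170.6]
contact_force: [2.0, 3.7, 1.5]
gripper_width: 0.0121
pos [ 0.5056 -0.1352  0.1323] rot [-177.5    2.   170.6] F [2.  3.7 1.5] g 0.0121 | units x,y,z [ 0.02 -0.96  0.05] yaw 0.01
```

```bash
python3 -m inch '[{"x":0,"y":-0.2,"z":0.01,"yaw":0},{"x":0,"y":-0.2,"z":0.01,"yaw":0},{"x":0,"y":-0.2,"z":0.01,"yaw":0}]'
python3 - <<'E'
from h import *
need(.5012,-.1587,.132,170.6)
p,d,w,K,T=snap('scene','s22');p=p.astype(int);wd=(p[...,0]-p[...,2]>25)
q=w[sel(w,(.36,.62,-.43,-.15),.048,.058)&wd];print('rim',len(q),rectfit(q[:,:2]))
E
```

```text
time_s: 47.45
tcp_pos: [0.5029, -0.1492, 0.1323]
eef_rot: [-177.6, 2.1, 170.7]
contact_force: [0.9, 4.3, 1.5]
gripper_width: 0.012
pos [ 0.5029 -0.1492  0.1323] rot [-177.6    2.1  170.7] F [0.9 4.3 1.5] g 0.012 | units x,y,z [ 0.01 -0.38  0.03] yaw 0.03
rim 610 (array([ 0.4843, -0.281 ]), array([199.9, 148. ]), 81.18)
```

```bash
python3 -m inch '[{"x":0.02,"y":-0.2,"z":0.01,"yaw":0.02},{"x":0.01,"y":-0.13,"z":0.01,"yaw":0},{"x":0,"y":0,"z":0,"yaw":0}]'
python3 - <<'E'
from h import *
need(.5012,-.1587,.132,170.6)
p,d,w,K,T=snap('scene','s23');p=p.astype(int);wd=(p[...,0]-p[...,2]>25)
q=w[sel(w,(.36,.62,-.43,-.15),.048,.058)&wd];print('rim',len(q),rectfit(q[:,:2]))
# crop of top view at z=0.012 level
im=cv2.resize(p[200:360,200:360].astype('u1'),None,fx=3.5,fy=3.5,interpolation=cv2.INTER_CUBIC);cv2.imwrite('pics/c23.png',im[:,:,::-1])
E
```

```text
time_s: 47.75
tcp_pos: [0.5004, -0.159, 0.1322]
eef_rot: [-177.6, 2.0, 170.6]
contact_force: [0.7, 2.1, 1.9]
gripper_width: 0.0118
pos [ 0.5004 -0.159   0.1322] rot [-177.6    2.   170.6] F [0.7 2.1 1.9] g 0.0118 | units x,y,z [-0.03  0.02  0.01] yaw -0.01
rim 588 (array([ 0.481 , -0.2897]), array([195.1, 148.8]), 81.78)
```

View pics/c23.png

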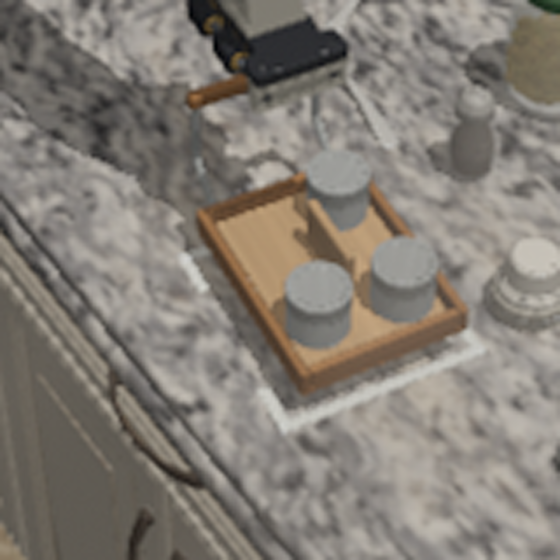

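```bash
python3 -m inch '[{"x":0,"y":0,"z":0,"yaw":0},{"x":0,"y":0,"z":0,"yaw":0},{"x":0,"y":0,"z":0,"yaw":0},{"x":0,"y":0,"z":0,"yaw":0},{"x":0,"y":0,"z":0,"yaw":0}]' 0
python3 -m inch '[{"x":0,"y":0,"z":-0.3,"yaw":0},{"x":0,"y":0,"z":-0.6,"yaw":0},{"x":0,"y":0,"z":-0.9,"yaw":0},{"x":0,"y":0,"z":-0.9,"yaw":0},{"x":0,"y":0,"z":-0.9,"yaw":0}]'
python3 -m inch '[{"x":0,"y":0,"z":-0.9,"yaw":0},{"x":0,"y":0,"z":-0.9,"yaw":0},{"x":0,"y":-0.5,"z":-0.9,"yaw":0},{"x":0,"y":-0.8,"z":-0.5,"yaw":0},{"x":0,"y":-0.8,"z":0,"yaw":0}]' >/dev/null
python3 -m inch '[{"x":0.5,"y":-0.8,"z":0,"yaw":0},{"x":0.5,"y":-0.5,"z":0,"yaw":0},{"x":0,"y":0,"z":0,"yaw":0},{"x":0,"y":0,"z":0,"yaw":0},{"x":0,"y":0,"z":0,"yaw":0}]'
python3 - <<'E'
from h import *
import mark,tin
for c in('wrist','scene','side'):
    p,d,w,K,T=snap(c,c+'24');p=p.astype(int);wd=(p[...,0]-p[...,2]>25)
    q=w[sel(w,(.36,.62,-.43,-.13),.048,.058)&wd];print(c,'rim',len(q),rectfit(q[:,:2]))
    qq=mark.white(c+'24');print(len(qq),mark.fitmark(qq) if len(qq)>20 else '')
E
```

```text
time_s: 48.22
tcp_pos: [0.4974, -0.1601, 0.1308]
eef_rot: [-177.5, 1.7, 170.4]
contact_force: [-0.9, 0.3, 0.2]
gripper_width: 0.0397
time_s: 48.63
tcp_pos: [0.4912, -0.1557, 0.2199]
eef_rot: [-177.3, 1.0, 170.4]
contact_force: [0.0, 0.3, -0.2]
gripper_width: 0.0439
time_s: 49.47
tcp_pos: [0.4507, -0.2341, 0.3211]
eef_rot: [-177.3, 1.8, 170.6]
contact_force: [0.4, -0.0, 0.0]
gripper_width: 0.0438
wrist rim 2734 (array([ 0.4735, -0.312 ]), array([189.7, 145.1]), 82.3)
556 (array([ 4.79400e-01, -2.87500e-01, -9.89751e+01,  8.90000e-03]), np.float64(7.13))
scene rim 622 (array([ 0.475 , -0.3168]), array([194.1, 147. ]), 82.18)
0 
side rim 220 (array([ 0.5064, -0.3129]), array([206.9, 208.9]), 84.05)
377 (array([ 4.782000e-01, -2.723000e-01, -1.004174e+02,  1.740000e-02]), np.float64(256.95))
```

```bash
python3 -m inch '[{"x":0,"y":0,"z":0,"yaw":0},{"x":0,"y":0,"z":0,"yaw":0},{"x":0,"y":0,"z":0,"yaw":0},{"x":0,"y":0,"z":0,"yaw":0},{"x":0,"y":0,"z":0,"yaw":0}]'
python3 - <<'E'
from h import *
import tin
p,d,w,K,T=snap('wrist','w25');p=p.astype(int);wd=(p[...,0]-p[...,2]>25)
q=w[sel(w,(.36,.62,-.45,-.13),.048,.058)&wd];print('rim',len(q),rectfit(q[:,:2]))
b=w[sel(w,(.4,.6,-.24,-.12),.136,.156)&wd];print('bar',len(b),rectfit(b[:,:2]) if len(b)>5 else '')
f=w[sel(w,(.36,.62,-.45,-.13),.087,.096)&wd];print('fin',len(f),rectfit(f[:,:2]) if len(f)>5 else '')
g=w[sel(w,(.36,.62,-.45,-.13),.083,.095)&~wd]
print('tin pts',len(g))
E
```

```text
time_s: 50.03
tcp_pos: [0.4523, -0.2322, 0.3197]
eef_rot: [-177.3, 1.7, 170.8]
contact_force: [-0.2, -0.7, -0.7]
gripper_width: 0.0439
rim 2755 (array([ 0.4737, -0.312 ]), array([189.8, 145.6]), 82.23)
bar 1138 (array([ 0.4753, -0.1811]), array([12.2, 89.1]), 82.18)
fin 521 (array([ 0.489, -0.326]), array([171.2,  83.5]), 47.68)
tin pts 4257
```

```bash
python3 -c "
from h import *
need(.4913,-.1832,.22,172.2)"
python3 -m inch '[{"x":-0.3,"y":0.4,"z":0.3,"yaw":-0.1},{"x":-0.3,"y":0.4,"z":0.6,"yaw":-0.1},{"x":-0.3,"y":0.4,"z":0.7,"yaw":-0.1},{"x":-0.3,"y":0.4,"z":0.7,"yaw":0},{"x":-0.3,"y":0.2,"z":0.6,"yaw":0}]' 1 >/dev/null
python3 -m inch '[{"x":0,"y":0,"z":0.3,"yaw":0},{"x":0,"y":0,"z":0,"yaw":0},{"x":0,"y":0,"z":0,"yaw":0}]' >/dev/null
python3 - <<'E'
from h import *
need(.4913,-.1832,.17,172.2)
p,d,w,K,T=snap('wrist','w26');p=p.astype(int);wd=(p[...,0]-p[...,2]>25)
b=w[sel(w,(.4,.6,-.24,-.12),.136,.156)&wd];print('bar',len(b),rectfit(b[:,:2]))
q=w[sel(w,(.36,.62,-.45,-.2),.048,.058)&wd];print('rim',len(q),rectfit(q[:,:2]))
E
```

```text
pos [ 0.4523 -0.2322  0.3196] rot [-177.3    1.7  170.8] F [0.6 0.4 0. ] g 0.0438 | units x,y,z [-1.11  2.37  3.91] yaw -0.36
pos [ 0.5015 -0.1943  0.2345] rot [-177.3    1.7  172.1] F [ 0.5  0.1 -1.1] g 0.0863 | units x,y,z [0.54 0.51 2.54] yaw -0.03
bar 2649 (array([ 0.491 , -0.1829]), array([ 11.4, 119.6]), 82.21)
rim 4508 (array([ 0.4743, -0.3121]), array([190.4, 145.8]), 82.42)
```

```bash
python3 -m inch '[{"x":0.3,"y":0.25,"z":0.4,"yaw":0},{"x":0.24,"y":0.25,"z":0.6,"yaw":0},{"x":0,"y":0,"z":0.7,"yaw":0},{"x":0,"y":0,"z":0.6,"yaw":0},{"x":0,"y":0,"z":0,"yaw":0}]' >/dev/null
python3 -c "
from h import *
need(.491,-.1829,.134,172.2)"
```

```text
pos [ 0.4928 -0.1842  0.1809] rot [-177.3    2.3  172. ] F [-0.1 -0.3 -0.2] g 0.0878 | units x,y,z [0.16 0.13 1.87] yaw -0.06
```

```bash
python3 -m inch '[{"x":0.16,"y":0.13,"z":0.4,"yaw":-0.05},{"x":0,"y":0,"z":0.5,"yaw":0},{"x":0,"y":0,"z":0.5,"yaw":0},{"x":0,"y":0,"z":0.3,"yaw":0},{"x":0,"y":0,"z":0,"yaw":0}]' >/dev/null
python3 -c "
from h import *
need(.491,-.1829,.134,172.2)"
```

```text
pos [ 0.4937 -0.1843  0.1444] rot [-177.3    2.9  172.1] F [-0.3 -0.3  0.7] g 0.0876 | units x,y,z [0.14 0.06 0.41] yaw -0.01
```

```bash
python3 -m inch '[{"x":0.12,"y":0.06,"z":0.25,"yaw":0},{"x":0,"y":0,"z":0.2,"yaw":0},{"x":0,"y":0,"z":0.02,"yaw":0}]' 
python3 -m inch '[{"x":0,"y":0,"z":0.02,"yaw":0},{"x":0,"y":0,"z":0.02,"yaw":0},{"x":0,"y":0,"z":0.02,"yaw":0},{"x":0,"y":0,"z":0.02,"yaw":0},{"x":0,"y":0,"z":0.02,"yaw":0}]' -1 15
python3 -m inch '[{"x":0,"y":0,"z":0.02,"yaw":0},{"x":0,"y":0,"z":0.02,"yaw":0},{"x":0,"y":0,"z":0.02,"yaw":0},{"x":0,"y":0,"z":0,"yaw":0},{"x":0,"y":0,"z":0,"yaw":0}]' -1 15
python3 -m inch '[{"x":0,"y":0,"z":0,"yaw":0},{"x":0,"y":0,"z":0,"yaw":0},{"x":0,"y":0,"z":0,"yaw":0},{"x":0,"y":0,"z":0,"yaw":0}]'
python3 -c "
from h import *
need(.5167,-.0650,.132,170.6)"
```

```text
time_s: 51.88
tcp_pos: [0.4928, -0.1834, 0.1345]
eef_rot: [-177.3, 3.1, 172.1]
contact_force: [-0.2, -0.3, 0.1]
gripper_width: 0.0875
time_s: 52.3
tcp_pos: [0.4938, -0.1835, 0.1331]
eef_rot: [-177.3, 3.2, 172.2]
contact_force: [-0.0, 0.3, -0.6]
gripper_width: 0.0596
time_s: 52.72
tcp_pos: [0.494, -0.1836, 0.1315]
eef_rot: [-177.3, 3.3, 172.2]
contact_force: [0.4, 0.2, -0.1]
gripper_width: 0.0264
time_s: 53.05
tcp_pos: [0.4938, -0.1838, 0.1315]
eef_rot: [-177.3, 3.2, 172.2]
contact_force: [-0.1, -0.1, -0.2]
gripper_width: 0.0122
pos [ 0.4938 -0.1838  0.1315] rot [-177.3    3.2  172.2] F [-0.1 -0.1 -0.2] g 0.0122 | units x,y,z [-0.26  4.83 -0.24] yaw 0.39
```

```bash
python3 -m inch '[{"x":0,"y":0.1,"z":-0.005,"yaw":0.02},{"x":-0.02,"y":0.2,"z":-0.01,"yaw":0.04},{"x":-0.04,"y":0.35,"z":-0.015,"yaw":0.04},{"x":-0.04,"y":0.4,"z":-0.02,"yaw":0.04},{"x":-0.04,"y":0.4,"z":-0.02,"yaw":0.04}]'
python3 -c "
from h import *
need(.5194,-.0655,.132,170.6)"
```

```text
time_s: 53.47
tcp_pos: [0.5004, -0.1503, 0.1312]
eef_rot: [-177.1, 3.1, 171.2]
contact_force: [-1.8, -4.7, 1.2]
gripper_width: 0.0121
pos [ 0.5004 -0.1503  0.1312] rot [-177.1    3.1  171.2] F [-1.8 -4.7  1.2] g 0.0121 | units x,y,z [-0.23  3.46 -0.19] yaw 0.15
```

```bash
python3 -m inch '[{"x":-0.04,"y":0.4,"z":-0.025,"yaw":0.04},{"x":-0.04,"y":0.4,"z":-0.025,"yaw":0.04},{"x":-0.04,"y":0.4,"z":-0.025,"yaw":0.04},{"x":-0.04,"y":0.4,"z":-0.025,"yaw":0},{"x":-0.04,"y":0.4,"z":-0.025,"yaw":0}]'
python3 -m inch '[{"x":0,"y":0.4,"z":-0.025,"yaw":0},{"x":0,"y":0.35,"z":-0.02,"yaw":0},{"x":0,"y":0.25,"z":-0.01,"yaw":0},{"x":0,"y":0.1,"z":0,"yaw":0},{"x":0,"y":0,"z":0,"yaw":0}]'
python3 - <<'E'
from h import *
import mark
need(.504,-.1592,.132,170.6)
for c in ('wrist','scene'):
    p,d,w,K,T=snap(c,c+'27');p=p.astype(int);wd=(p[...,0]-p[...,2]>25)
    q=w[sel(w,(.36,.62,-.36,-.09),.048,.058)&wd];print(c,'rim',len(q),rectfit(q[:,:2]))
    b=w[sel(w,(.4,.62,-.12,-.02),.136,.156)&wd];print('bar',len(b),rectfit(b[:,:2]) if len(b)>5 else '')
print(mark.fitmark(mark.white('scene27')))
E
```

```text
time_s: 53.88
tcp_pos: [0.511, -0.1001, 0.1311]
eef_rot: [-177.0, 2.8, 170.5]
contact_force: [-2.2, -3.9, -0.6]
gripper_width: 0.0121
time_s: 54.3
tcp_pos: [0.5153, -0.0684, 0.1312]
eef_rot: [-176.9, 2.7, 170.6]
contact_force: [-1.6, -2.8, 0.2]
gripper_width: 0.0117
pos [ 0.5153 -0.0684  0.1312] rot [-176.9    2.7  170.6] F [-1.6 -2.8  0.2] g 0.0117 | units x,y,z [-0.15 -3.65  0.17] yaw -0.01
wrist rim 5078 (array([ 0.4842, -0.1796]), array([162.7, 127.4]), 80.09)
bar 4725 (array([ 0.4967, -0.0673]), array([19.6, 88.6]), 79.49)
scene rim 555 (array([ 0.4915, -0.2004]), array([194.9, 146.4]), 80.14)
bar 79 (array([ 0.48 , -0.066]), array([17.9, 49.8]), 81.09)
(array([ 4.8070e-01, -2.9110e-01, -9.9229e+01,  9.8000e-03]), np.float64(3.9))
```

```bash
python3 -m inch '[{"x":-0.06,"y":-0.1,"z":0.005,"yaw":0},{"x":-0.06,"y":-0.2,"z":0.01,"yaw":0},{"x":-0.05,"y":-0.3,"z":0.015,"yaw":0},{"x":0,"y":-0.3,"z":0.015,"yaw":0}]'
python3 -c "
from h import *
need(.504,-.1592,.132,170.7)"
```

```text
time_s: 54.73
tcp_pos: [0.5192, -0.089, 0.1317]
eef_rot: [-177.4, 3.0, 170.6]
contact_force: [1.3, 4.0, -0.8]
gripper_width: 0.0121
pos [ 0.5192 -0.089   0.1317] rot [-177.4    3.   170.6] F [ 1.3  4.  -0.8] g 0.0121 | units x,y,z [ 0.14 -2.87  0.11] yaw -0.03
```

```bash
python3 -m inch '[{"x":0.06,"y":-0.3,"z":0.015,"yaw":0},{"x":0.05,"y":-0.3,"z":0.015,"yaw":0},{"x":0,"y":-0.3,"z":0.015,"yaw":0}]'
python3 - <<'E'
from h import *
need(.504,-.1592,.132,170.7)
p,d,w,K,T=snap('scene','scene28');p=p.astype(int);wd=(p[...,0]-p[...,2]>25)
q=w[sel(w,(.36,.62,-.4,-.12),.048,.058)&wd];print('rim',len(q),rectfit(q[:,:2]))
E
```

```text
time_s: 54.98
tcp_pos: [0.5139, -0.1126, 0.1316]
eef_rot: [-177.4, 3.2, 170.7]
contact_force: [-0.3, 3.3, 1.1]
gripper_width: 0.0122
pos [ 0.5139 -0.1126  0.1316] rot [-177.4    3.2  170.7] F [-0.3  3.3  1.1] g 0.0122 | units x,y,z [ 0.09 -1.9   0.06] yaw -0.01
rim 559 (array([ 0.4926, -0.2427]), array([196.8, 147.5]), 81.04)
```

```bash
python3 -m inch '[{"x":0.08,"y":-0.25,"z":0.01,"yaw":0},{"x":0.03,"y":-0.3,"z":0.01,"yaw":0}]'
python3 - <<'E'
from h import *
need(.504,-.1592,.132,170.7)
p,d,w,K,T=snap('scene','scene29');p=p.astype(int);wd=(p[...,0]-p[...,2]>25)
q=w[sel(w,(.36,.62,-.41,-.13),.048,.058)&wd];print('rim',len(q),rectfit(q[:,:2]))
E
```

```text
time_s: 55.2
tcp_pos: [0.5085, -0.1278, 0.1318]
eef_rot: [-177.4, 3.2, 170.6]
contact_force: [0.2, 4.2, -1.9]
gripper_width: 0.012
pos [ 0.5085 -0.1278  0.1318] rot [-177.4    3.2  170.6] F [ 0.2  4.2 -1.9] g 0.012 | units x,y,z [-0.03 -1.27  0.05] yaw -0.03
rim 578 (array([ 0.4859, -0.2585]), array([195.1, 147.9]), 80.79)
```

```bash
python3 -m inch '[{"x":0,"y":-0.25,"z":0.01,"yaw":0},{"x":0,"y":-0.25,"z":0.01,"yaw":0},{"x":0,"y":-0.2,"z":0.01,"yaw":0},{"x":0,"y":-0.15,"z":0.01,"yaw":0}]'
python3 - <<'E'
from h import *
need(.504,-.1592,.132,170.7)
p,d,w,K,T=snap('scene','scene30');p=p.astype(int);wd=(p[...,0]-p[...,2]>25)
q=w[sel(w,(.36,.62,-.42,-.14),.048,.058)&wd];print('rim',len(q),rectfit(q[:,:2]))
E
```

```text
time_s: 55.58
tcp_pos: [0.5045, -0.151, 0.1317]
eef_rot: [-177.5, 3.2, 170.5]
contact_force: [1.1, 3.5, -1.2]
gripper_width: 0.0122
pos [ 0.5045 -0.151   0.1317] rot [-177.5    3.2  170.5] F [ 1.1  3.5 -1.2] g 0.0122 | units x,y,z [-0.03 -0.33  0.  ] yaw -0.05
rim 595 (array([ 0.4835, -0.2819]), array([195.3, 146.5]), 81.32)
```

```bash
python3 -m inch '[{"x":0,"y":-0.17,"z":0.005,"yaw":0},{"x":0,"y":-0.13,"z":0.005,"yaw":0},{"x":0,"y":0,"z":0,"yaw":0}]'
python3 - <<'E'
from h import *
need(.504,-.1592,.132,170.7)
p,d,w,K,T=snap('scene','scene31');p=p.astype(int);wd=(p[...,0]-p[...,2]>25)
q=w[sel(w,(.36,.62,-.42,-.14),.048,.058)&wd];print('rim',len(q),rectfit(q[:,:2]))
E
python3 -m inch '[{"x":0,"y":0,"z":0,"yaw":0},{"x":0,"y":0,"z":0,"yaw":0},{"x":0,"y":0,"z":0,"yaw":0},{"x":0,"y":0,"z":0,"yaw":0},{"x":0,"y":0,"z":0,"yaw":0}]' 0
python3 - <<'E'
from h import *
need(.504,-.1592,.132,170.7)
p,d,w,K,T=snap('scene','scene32');p=p.astype(int);wd=(p[...,0]-p[...,2]>25)
q=w[sel(w,(.36,.62,-.42,-.14),.048,.058)&wd];print('rim',len(q),rectfit(q[:,:2]))
E
```

```text
time_s: 55.88
tcp_pos: [0.503, -0.1597, 0.1316]
eef_rot: [-177.4, 3.2, 170.5]
contact_force: [2.1, 1.6, -1.8]
gripper_width: 0.012
pos [ 0.503  -0.1597  0.1316] rot [-177.4    3.2  170.5] F [ 2.1  1.6 -1.8] g 0.012 | units x,y,z [-0.04  0.03 -0.01] yaw -0.05
rim 602 (array([ 0.4831, -0.2908]), array([194. , 148.4]), 80.91)
time_s: 56.35
tcp_pos: [0.5017, -0.1604, 0.1317]
eef_rot: [-177.3, 3.1, 170.5]
contact_force: [-0.4, -0.3, 0.6]
gripper_width: 0.0395
pos [ 0.5017 -0.1604  0.1317] rot [-177.3    3.1  170.5] F [-0.4 -0.3  0.6] g 0.0395 | units x,y,z [-0.08  0.06 -0.01] yaw -0.06
rim 588 (array([ 0.4831, -0.291 ]), array([193.4, 147.4]), 81.1)
```

```bash
python3 -m inch '[{"x":0,"y":0,"z":-0.3,"yaw":0},{"x":0,"y":0,"z":-0.6,"yaw":0},{"x":0,"y":0,"z":-0.8,"yaw":0},{"x":0,"y":0,"z":-0.8,"yaw":0},{"x":0,"y":0,"z":-0.8,"yaw":0}]'
python3 -m inch '[{"x":0,"y":0,"z":-0.9,"yaw":0},{"x":0.3,"y":-0.5,"z":-0.9,"yaw":0},{"x":0.5,"y":-0.8,"z":-0.5,"yaw":0},{"x":0.3,"y":-0.8,"z":0,"yaw":0},{"x":0,"y":0,"z":0,"yaw":0}]'
python3 -m inch '[{"x":0,"y":0,"z":0,"yaw":0},{"x":0,"y":0,"z":0,"yaw":0},{"x":0,"y":0,"z":0,"yaw":0},{"x":0,"y":0,"z":0,"yaw":0},{"x":0,"y":0,"z":0,"yaw":0}]' >/dev/null
python3 - <<'E'
from h import *
import mark
st()
for c in('wrist','scene'):
    p,d,w,K,T=snap(c,c+'33');p=p.astype(int);wd=(p[...,0]-p[...,2]>25)
    q=w[sel(w,(.36,.62,-.42,-.14),.048,.058)&wd];print(c,'rim',len(q),rectfit(q[:,:2]))
    qq=mark.white(c+'33');print('mark',len(qq),mark.fitmark(qq) if len(qq)>50 else '')
E
```

```text
time_s: 56.82
tcp_pos: [0.4946, -0.1558, 0.2142]
eef_rot: [-177.2, 2.5, 170.4]
contact_force: [0.4, 0.2, 0.6]
gripper_width: 0.0438
time_s: 57.23
tcp_pos: [0.4572, -0.2002, 0.2846]
eef_rot: [-177.2, 3.1, 170.7]
contact_force: [-0.4, -0.5, 0.3]
gripper_width: 0.0436
{'time_s': 57.65, 'tcp_pos': [0.457, -0.2, 0.286], 'eef_rot': [-177.204, 3.175, 170.619], 'contact_force': [-0.461, -0.433, -0.611], 'gripper_width': 0.044, 'joints': [1.645, -0.445, -20.59, 3.633, -67.314, -102.43]}
wrist rim 3086 (array([ 0.4813, -0.2866]), array([189.9, 146.2]), 81.06)
mark 822 (array([ 4.79200e-01, -2.87900e-01, -9.92676e+01,  1.10000e-02]), np.float64(39.9))
scene rim 603 (array([ 0.4827, -0.2915]), array([193.6, 146.9]), 80.81)
mark 112 (array([ 4.8050e-01, -2.9100e-01, -9.9092e+01,  9.8000e-03]), np.float64(3.12))
```

```bash
python3 - <<'E'
from h import *
a=snap('scene')[0];b=snap('side')[0]
f=lambda p,x,y:cv2.resize(p[y:y+110,x:x+110],(400,400),interpolation=cv2.INTER_CUBIC)
cv2.imwrite('pics/fin.png',np.hstack([f(a,240,235),f(b,245,150)])[:,:,::-1])
E
```

```text
(no output)
```

View pics/fin.png

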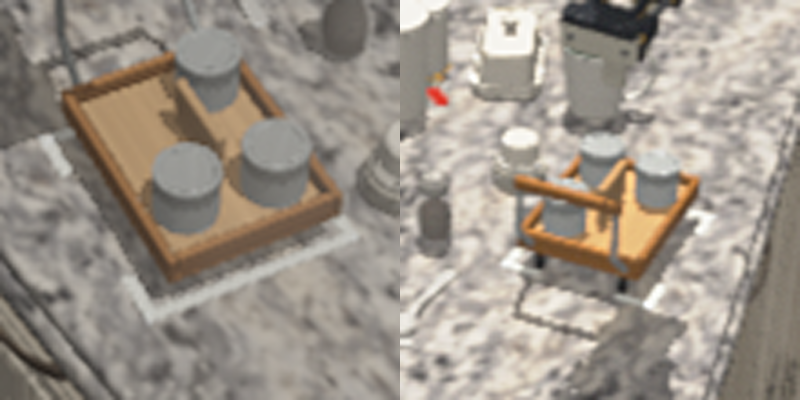

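The caddy sits inside the mark with three upright tins on the seated board, and the rear castors hang straight. I'm handing in.

```bash
python3 -c "
from plant import r
print(r.close_job())"
```

```text
the job is handed in; nothing more can be done
None
```

The caddy is parked on the mark with the liner seated and three tins upright on it, and I handed the job in at about 58 s. I found only three tins in the views I took, and left the purple look-alike and the other things alone.

- **Liner:** it measured level on the tray floor, about 45 mm high on top against the expected 44 mm.
- **Second push:** just after my first release the caddy turned up about 25 mm forward and 1.5° off, apparently the announced knock. I gripped the bar again, pulled the caddy back about 120 mm along the worktop, and pushed it forward again. The last 33 mm or so ran straight.
- **Final position:** the wrist camera puts the caddy within about 2 mm and 0.5° of the mark, facing its front line. The scene camera agrees to 2–3 mm. The gripper was clear of everything when I handed in.
- **Castors:** I did not measure their angles. I judged them to trail from the straight final push and from the side picture, where only the rear ones show.

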